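Put the loose nuts away in the rack's locking parts tray

TASK

Two loose nuts, a middle-sized and a large one, lie on the bench. Pull the parts tray of the small bench rack out until its slides lock, and with the tray locked out put each nut flat into the compartment that already holds nuts of its size. Then press the blue release tab, slide the tray fully home without slamming it, and leave the jar, the spectacles and the pencil where they are.

Things in the scene. Friction and masses are not known exactly. Their poses are not given: they have to be found in the camera images.
- rack: Grey steel bench rack, fixed, 264 mm wide, 170 deep, 206 high. Origin: bottom centre of its front face; x level into the rack, y to its left, z up. Below: sliding parts tray. Above (z 113 to 202 mm): bench supply; its knobs and terminals stand up to 25 mm out of the front right above the tray's handles, so a gripper cannot come straight down on the handles while the tray is home: tilt it.
- tray (a joint): How far the parts tray (0.9 kg) is out along the rack's -x (m); 0 = fully home, front panel against the rack. Slides have 2 to 5 N of drag; it stays where left; starts 0 to 12 mm open. It locks somewhere from 125 to 153 mm, a different, unknown place each time, where a firm stop ends the pull. Locked, it has 6 mm of play and cannot go in until released.
- handle_left (a point): Middle of the left front handle: upright black round bar, 10 mm thick, straight for 38 mm of height, 33 mm clear of the tray's front panel (aluminium, 4 mm thick, 254 mm wide, 20 to 98 mm above the bench, cut down to 68 mm between the handles). Moves with the tray; axes as the rack's. Grip from left and right.
- handle_right (a point): Middle of the right front handle, the same bar, 200 mm to the right of the left one.
- tab (a point): Top of the blue release tab on the tray's right, 55 mm behind the panel's face (in the rack while home). Pad 28 mm along x, 16 wide; a 4 mm ridge rises 15 mm from here towards the rack. z: 90 mm when unlocked; springs up to 104 when locked; pressed to 87 or less (stop at 81; 2.5 N, 4 N at the stop) it frees the tray; held so until the tray has gone in 15 mm, it stays free. Pivot 74 mm behind.
- pocket_small (a point): Middle of the free floor of the small compartment, at the tray's right, 39 mm wide (y), which has two small nuts (19 mm) fast at its back end. All compartments: open on top, side walls 26 mm high, free floor 80 mm long (x), floor 33 mm above the bench; they move with the tray. Axes as the rack's. Nothing is to go in here.
- pocket_medium (a point): The same in the middle compartment, 55 mm wide, which has two middle-sized nuts (25 mm) fast at its back end.
- pocket_large (a point): The same in the compartment left of it, 58 mm wide, which has one large nut (31 mm) fast at its back end. Left of this is only a narrow empty slot.
- nut_medium_center (a point): Centre of the loose middle-sized hexagon nut, steel, 25 mm across flats (flats face its own +x and -x), 28 mm across corners, 13 mm high, lying flat on the bench. z up.
- nut_large_center (a point): Centre of the loose large hexagon nut, steel, 31 mm across flats (flats face its own +x and -x), 35 mm across corners, 16 mm high, lying flat on the bench. z up.
- jar_center (a point): Bystander: glass jar with a grey lid, 71 mm wide, 102 mm high; point at half its height.
- spectacles_center (a point): Bystander: red spectacles, 141 x 142 mm, 42 mm high, to the right; point 20 mm above the bench.
- pencil_center (a point): Bystander: green pencil, 117 mm long, 7 mm thick, lying between robot and rack.
Things that resemble listed ones, but are neither listed nor needed, are in the scene too. What is shaped like the part that bears nut_large_center but white is not meant.

How it is judged:
By the outcome, as a careful person would: the job done as asked, in the order asked, and still so for the second after the job is handed in, with the robot touching nothing.
It also fails if it takes over 72 s, if anything falls off the work surface, if the arm or the gripper's body presses on something with over 40 N, if the wrist force passes 120 N, or if a joint passes its speed limit or range.

ROBOT

A 6-joint arm with a two-finger parallel gripper is mounted at the origin on a cart in front of the work surface, level with it; the furniture and walls round the work are solid. World frame = base frame: x ahead of the robot, y to its left, z up, the work surface at z = 0. Lengths are in m, angles in rad, forces in N, time in s.
With the tool pointing down it reaches from about 0.35 to 0.775 m from the base axis. Payload 5.5 kg.
Tool frame: the origin (TCP) lies between the finger pads; the fingertips stand env.nose_length ahead of it and the grasp point (between the pads) lies 8 mm behind it (env.nose_length is the distance from the TCP to the fingertips, in m); z points along the fingers, y is the direction in which the jaws open and shut (so a half turn about z gives the same grasp; the last joint's range is limited). The gripper opens to 85 mm and grips with 20 to 120 N. Pads are 22 mm wide; open, the fingers measure 114 mm over their backs; the gripper's body (76 mm by 85 mm) begins 54 mm behind the grasp point. The pads swing forward as they close: fully open they stand 13 mm farther back than shut.
Start: joints at [-1.438, 0.313, 0.046, 1.304, 0, 1.431], TCP at [0.155, -0.554, 0.242] pointing down, gripper open.
Joint ranges: [-2.76, 2.76], [-0.86, 1.69], [-1.03, 1.26], [-2.2, 2.34], [-1.47, 1.5], [-3.14, 3.14]. Speed limits (rad/s): [2.57, 2.57, 3.14, 3.14, 3.14, 3.14].

INTERFACE

Orientations are given as a unit quaternion [w, x, y, z].
In Python, from workcell import env gives the robot as it stands. The module is installed in compiled form; this text tells all that it offers.
- The arm moves only by the shell command python3 -m creep 'ROWS' [FORCE]. ROWS is a JSON object of lists of equal length, an entry for each row: "hand": the finger opening in mm, from 0 to 85.4; "delta_pos": the shift along the tool's x, y, z scaled (see below), a list of three; "turn": the turn about the tool's z scaled (see below). In form: {"hand": [hand, ...], "delta_pos": [[dx, dy, dz], ...], "turn": [turn, ...]}. A call has exactly 5 rows; each row shifts and turns the commanded pose from where the row before left it, along the tool's axes as they then stand; what a row does not reach is not made up. The controller multiplies each number of a shift by 0.8 m and each number of a turn by 5 degrees. A row lasts 1/12 s, in which the tool goes at most 41.7 mm and 7.16 degrees, less where a joint would pass 70% of its speed; a pose out of reach is approached as far as the arm can. A call with a number of a shift or a turn outside -1 to 1 is refused whole. A call with a gripper value outside its range is refused whole. The fingers move at their own pace and stop on an object; FORCE is the grip in N (left out, the last holds). Time passes only in rows, so rows that do not move let the fingers close, or fill a call up. It gives the time, the measured TCP pose, the force and the opening at its end, in the units of the state.
- env.get_state(): the state, without advancing time (a new reading comes with each control period).
- env.read_camera(name): name is "scene" or "top" or "wrist"; returns a dict with "pixels" (400x640x3 uint8, red, green, blue), "depth" (400x640 float32, m along the optical axis (not along the pixel's ray), 0 where there is no reading), "fx", "fy", "cx", "cy" (pixels), "origin" and "orientation" of the camera in the world. Camera axes: x right, y down, z forward; pixel columns grow to the right and rows downward; lengths in m; the calibration is good to about 2 mm. A picture is of the moment at which its call begins.
- env.hand_in(): hands the job in, once; it reports no verdict.
Trained networks look in the newest picture that a camera, given by its name, has taken for a name from the list of things; names that differ only in an ending like _2 or _b are one class to them, and where a whole thing is asked for, a point or a joint stands for the part that bears it (a point fixed in the world has none). Each returns a list of dicts, best first, with "score" (0 to 1); they miss things now and then, are a little off and sometimes report something else, mostly with a low value. They report only what shows in the picture. A call takes as long as a camera call. They do not tell look-alikes from the thing itself.
- env.find_in(camera, target): "location" ([row, column] in pixels, amid what is visible of it).
- env.pinpoint(camera, target): "location" ([row, column] in pixels: a listed point, or the origin of a listed thing).
The state is a dict: "clock": time; "joint_pos": joint angles; "qvel": joint speeds; "tau": joint torques, N m; "tcp_pos": TCP position; "orientation": TCP orientation; "wrist_force": force on the tool from outside, world axes, zero at the start; "ft_torque": the same for the moment, N m; "finger_gap": finger opening in m.
Only numpy, scipy, OpenCV 4.12 (cv2) and the standard library are available. Lean on these libraries where they do the work, as an engineer would, in place of code of your own. Each camera call takes 0.05 s, during which the arm holds its last target.

## Working session

There is one attempt and no reset: what is moved stays moved. The work goes in short steps, Python scripts to look and compute and a shell command to move; the robot and the scene stay as the last step left them, time stands still between calls to the robot, and variables do not carry over. Pictures are saved under pics/ and viewed, and the job is handed in when it is done.

```bash
mkdir -p pics; ls; cat > h.py <<'E'
import numpy as np, cv2
from scipy.spatial.transform import Rotation as R
from workcell import env
def rot(q): return R.from_quat([q[1],q[2],q[3],q[0]]).as_matrix()
def world(c,row,col,d=None):
    if d is None:
        r,k=int(round(row)),int(round(col)); p=c['depth'][max(r-1,0):r+2,max(k-1,0):k+2]; p=p[p>0]; d=np.median(p) if len(p) else 0
    v=np.array([(col-c['cx'])/c['fx']*d,(row-c['cy'])/c['fy']*d,d])
    return np.array(c['origin'])+rot(c['orientation'])@v
def atz(c,row,col,z):
    v=rot(c['orientation'])@np.array([(col-c['cx'])/c['fx'],(row-c['cy'])/c['fy'],1.])
    o=np.array(c['origin']); return o+v*(z-o[2])/v[2]
def save(c,n,box=None,s=1):
    im=c['pixels'][:,:,::-1]
    if box: im=im[box[0]:box[1],box[2]:box[3]]
    if s!=1: im=cv2.resize(im,None,fx=s,fy=s,interpolation=cv2.INTER_CUBIC)
    cv2.imwrite('pics/'+n,im)
def st():
    s=env.get_state(); 
    for k in ('clock','joint_pos','tcp_pos','orientation','wrist_force','finger_gap'): print(k,np.round(s[k],4))
    return s
E
cat > a.py <<'E'
from h import *
np.set_printoptions(precision=4,suppress=True)
st(); print('nose',env.nose_length)
for n in ('scene','top'):
    c=env.read_camera(n); save(c,n+'0.png'); print(n,c['origin'],c['orientation'],c['fx'])
    np.savez(n+'0.npz',**c)
    for t in ['rack','tray','handle_left','handle_right','tab','pocket_small','pocket_medium','pocket_large','nut_medium_center','nut_large_center','jar_center','spectacles_center','pencil_center']:
        for r in env.pinpoint(n,t)[:3]:
            l=r['location']; print(t,round(r['score'],2),np.round(l,1),world(c,*l))
print(env.get_state()['clock'])
E
python3 a.py
```

```text
pics
clock 0.0
joint_pos [-1.4376  0.314   0.045   1.3036  0.      1.4312]
tcp_pos [ 0.1548 -0.5532  0.2414]
orientation [-0.0009  0.9907  0.136   0.    ]
wrist_force [ 0.111  -0.1132 -0.843 ]
finger_gap 0.0853
nose 0.011
scene [-0.2446  0.9766  0.6659] [ 0.1842 -0.2919  0.7895 -0.5075] 475.91040286483644
rack 0.81 [215.5 290.4] [0.6874 0.0202 0.0005]Traceback (most recent call last):
  File "a.py", line 8, in <module>
    for r in env.pinpoint(n,t)[:3]:
             ~~~~~~~~~~~~^^^^^
ValueError: it knows: handle_left, handle_right, jar_center, nut_large_center, nut_medium_center, pencil_center, pocket_large, pocket_medium, pocket_small, rack, spectacles_center, tab
```

```bash
sed -i "s/'tray',//" a.py; python3 a.py
```

```text
clock 0.1
joint_pos [-1.4376  0.3139  0.0451  1.3036  0.      1.4312]
tcp_pos [ 0.1548 -0.5533  0.2415]
orientation [-0.0008  0.9907  0.136   0.    ]
wrist_force [-0.258   0.018  -0.3529]
finger_gap 0.0852
nose 0.011
scene [-0.2446  0.9766  0.6659] [ 0.1842 -0.2919  0.7895 -0.5075] 475.91040286483644
rack 0.83 [215.  290.8] [ 0.6902  0.0155 -0.0004]
handle_left 0.9 [213.7 285.2] [0.6729 0.0574 0.0253]
handle_right 0.81 [196.4 322.2] [ 0.6438 -0.0818  0.0442]
tab 0.67 [204.5 276.6] [0.6431 0.1209 0.0879]
pocket_small 0.89 [196.6 296.8] [0.6774 0.0002 0.0615]
pocket_medium 0.96 [197.1 284.4] [ 0.7492 -0.0175  0.0324]
pocket_medium 0.67 [204.4 271.6] [0.6624 0.1221 0.0827]
pocket_medium 0.48 [217.5 285.3] [0.6903 0.0401 0.0001]
pocket_large 0.87 [205.6 275.7] [0.6675 0.1011 0.0698]
nut_large_center 0.7 [258.  282.2] [0.5174 0.2289 0.0111]
nut_large_center 0.62 [294.8 252.3] [0.4536 0.3907 0.014 ]
nut_large_center 0.61 [286.7 293.4] [0.4035 0.3071 0.0149]
jar_center 0.67 [177.1 375.5] [ 0.6012 -0.318   0.0502]
spectacles_center 0.63 [215.3 284.3] [0.6719 0.0625 0.0221]
pencil_center 0.48
[... 322 characters left out ...]
5 -0.0031  0.2036]
tab 0.59 [183.8 277.6] [0.6351 0.118  0.0882]
tab 0.39 [207.4 200.5] [ 0.5758  0.3553 -0.0023]
pocket_small 0.73 [154.4 339.3] [ 0.694  -0.0506  0.2025]
pocket_small 0.5 [169.  318.1] [0.6862 0.0126 0.0367]
pocket_medium 0.91 [155.4 323.8] [ 0.691  -0.0123  0.2026]
pocket_large 0.63 [156.9 297.9] [0.6862 0.0518 0.2042]
nut_medium_center 0.49 [207.  205.1] [0.5768 0.3403 0.0024]
nut_large_center 0.68 [246.4 189.6] [0.4622 0.3768 0.0112]
nut_large_center 0.67 [224.8 244.8] [ 0.5277  0.2226 -0.0008]
nut_large_center 0.58 [154.2 321.3] [ 0.6934 -0.0062  0.2055]
jar_center 0.65 [196.1 450.6] [ 0.6073 -0.3415  0.0991]
pencil_center 0.5 [264.3 333.6] [ 0.4213 -0.0352  0.007 ]
1.4
```

View pics/scene0.png

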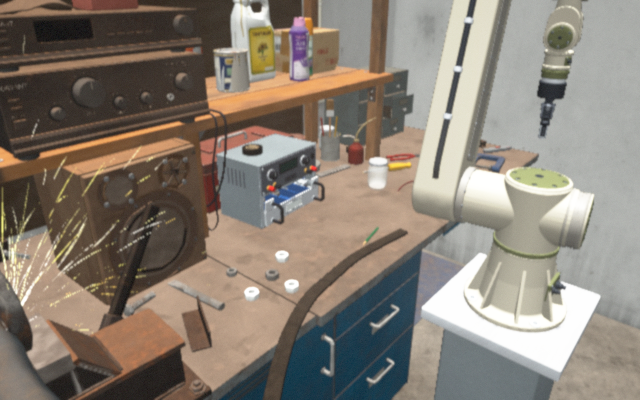

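View pics/top0.png

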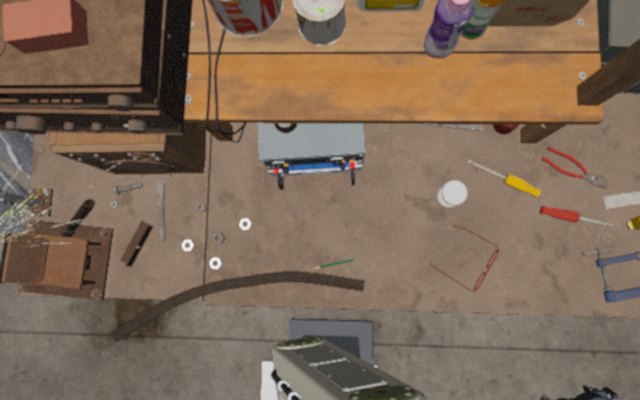

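```bash
python3 - <<'E'
import numpy as np,cv2
t=dict(np.load('top0.npz'));s=dict(np.load('scene0.npz'))
a=cv2.resize(t['pixels'][190:280,95:265,::-1],None,fx=4.5,fy=4.5,interpolation=cv2.INTER_CUBIC)
b=cv2.resize(t['pixels'][115:195,240:380,::-1],None,fx=5.5,fy=5.5,interpolation=cv2.INTER_CUBIC)
d=cv2.resize(s['pixels'][130:305,200:340,::-1],None,fx=3.4,fy=3.4,interpolation=cv2.INTER_CUBIC)
cv2.imwrite('pics/ta.png',a);cv2.imwrite('pics/tb.png',b);cv2.imwrite('pics/sd.png',d)
E
```

```text
(no output)
```

View pics/ta.png

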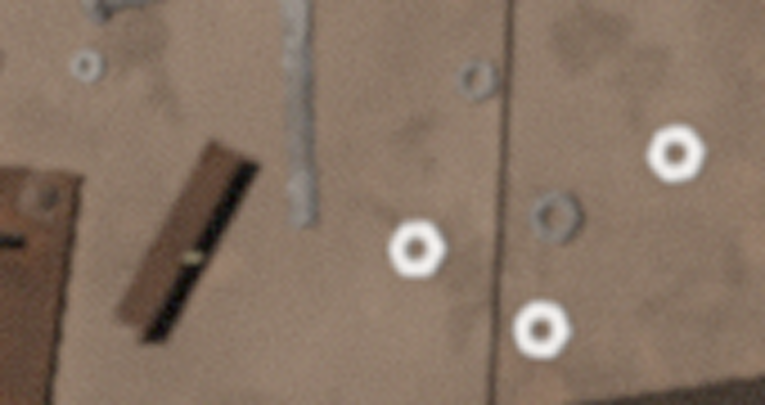

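View pics/tb.png

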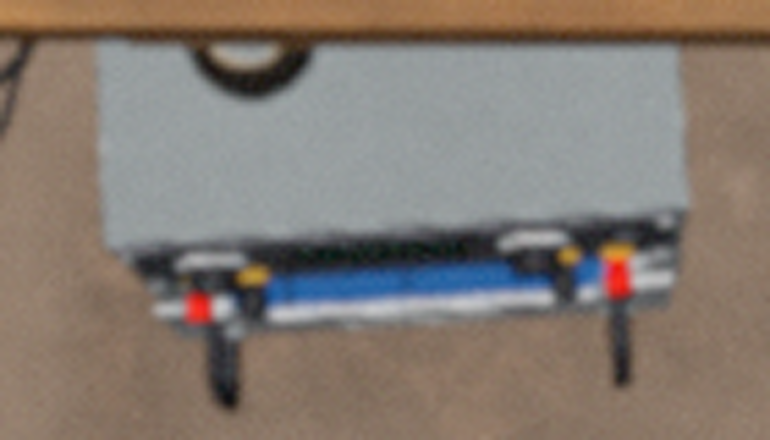

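View pics/sd.png

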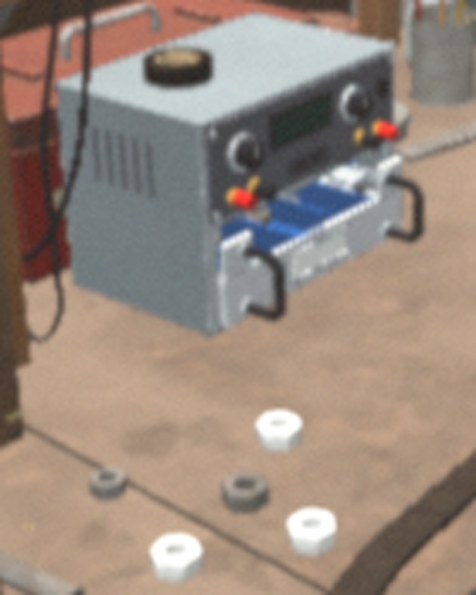

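```bash
python3 - <<'E'
from h import *
np.set_printoptions(precision=4,suppress=True)
for n,box in (('top',(150,195,250,375)),('scene',(130,235,200,335))):
    c=dict(np.load(n+'0.npz'))
    P=[]
    for r in range(box[0],box[1]):
        for k in range(box[2],box[3]):
            if c['depth'][r,k]>0: P.append(np.r_[world(c,r,k,c['depth'][r,k]),c['pixels'][r,k]])
    P=np.array(P); np.save(n+'P.npy',P)
    # dark things in handle z range, x in front
    m=(P[:,2]>.03)&(P[:,2]<.1)&(P[:,3:].max(1)<70)&(P[:,0]<.66)
    Q=P[m]
    for lo,hi in ((-.15,.0),(.05,.2)):
        q=Q[(Q[:,1]>lo)&(Q[:,1]<hi)]
        if len(q): print(n,'handle',len(q)); print(q[np.argsort(q[:,0])][:14,:3])
    # front plate z>.12, x histogram
    q=P[(P[:,2]>.205-.006)&(P[:,2]<.214)]
    print('top pts',len(q),q[:,:3].min(0),q[:,:3].max(0))
E
```

```text
top handle 17
[[ 0.6402 -0.0858  0.0691]
 [ 0.6403 -0.0831  0.0684]
 [ 0.6413 -0.0857  0.0801]
 [ 0.6418 -0.083   0.0764]
 [ 0.6428 -0.0857  0.0881]
 [ 0.6432 -0.083   0.0857]
 [ 0.646  -0.0856  0.0854]
 [ 0.6464 -0.083   0.0825]
 [ 0.6482 -0.0829  0.0883]
 [ 0.6489 -0.0856  0.0841]
 [ 0.6503 -0.0855  0.0923]
 [ 0.6512 -0.0829  0.0863]
 [ 0.6534 -0.0855  0.0901]
 [ 0.6539 -0.0828  0.0866]]
top handle 52
[[0.6259 0.1106 0.0726]
 [0.626  0.1136 0.0715]
 [0.6272 0.112  0.083 ]
 [0.6282 0.1103 0.0558]
 [0.6283 0.1104 0.0752]
 [0.6301 0.115  0.0816]
 [0.6301 0.1123 0.0813]
 [0.6307 0.1101 0.0579]
 [0.6311 0.1105 0.0749]
 [0.6317 0.1139 0.0895]
 [0.6323 0.1118 0.0852]
 [0.6346 0.1114 0.0888]
 [0.6347 0.1142 0.0879]
 [0.6363 0.113  0.0386]]
top pts 831 [ 0.6751 -0.1113  0.1991] [0.7057 0.1525 0.2119]
scene handle 11
[[ 0.6386 -0.0792  0.0722]
 [ 0.6391 -0.0801  0.0476]
 [ 0.6409 -0.0775  0.0445]
 [ 0.6418 -0.0831  0.0666]
 [ 0.6425 -0.0842  0.0522]
 [ 0.6427 -0.0844  0.0486]
 [ 0.6436 -0.0854  0.0584]
 [ 0.6447 -0.0819  0.0523]
 [ 0.645  -0.0824  0.0381]
 [ 0.6469 -0.0841  0.0786]
 [ 0.6471 -0.0799  0.0348]]
scene handle 32
[[0.6228 0.1239 0.0781]
 [0.623  0.1235 0.0841]
 [0.6244 0.1193 0.0536]
 [0.6247 0.118  0.0785]
 [0.6248 0.1193 0.0439]
 [0.6249 0.1181 0.0721]
 [0.6257 0.1179 0.0559]
 [0.6258 0.1177 0.0589]
 [0.6259 0.1172 0.0683]
 [0.6261 0.1179 0.0461]
 [0.6265 0.1167 0.0647]
 [0.6265 0.1207 0.0662]
 [0.6265 0.1168 0.0616]
 [0.6269 0.1199 0.0784]]
top pts 1614 [ 0.6738 -0.1141  0.199 ] [0.868  0.2779 0.2139]
```

```bash
python3 - <<'E'
from h import *
np.set_printoptions(precision=4,suppress=True)
P=np.load('topP.npy'); q=P[(P[:,2]>.199)&(P[:,2]<.214)]
ys=np.arange(-.10,.15,.012); xs=[q[(abs(q[:,1]-y)<.006),0].min() for y in ys]
f=np.polyfit(ys,xs,1); print('edge x=',f, 'yaw deg',np.degrees(np.arctan(-f[0])), np.array(xs)-np.polyval(f,ys))
print(np.median(q[:,2]))
# scene: supply front plate at z .12-.2 and panel
S=np.load('sceneP.npy')
for z0,z1 in ((.12,.14),(.14,.16),(.16,.18),(.18,.195),(.03,.06),(.06,.1)):
    for y in (-.1,-.06,-.02,.02,.06,.1,.13):
        w=S[(S[:,2]>z0)&(S[:,2]<z1)&(abs(S[:,1]-y)<.015)]
        if len(w): print(z0,y,len(w),np.percentile(w[:,0]+.073*w[:,1],[0,10,50]))
for a,b,m in ((P,'top',0),(S,'sc',0)):
    q=a[(a[:,2]>.199)&(a[:,2]<.214)&(a[:,0]<.87)]
    l=q[(q[:,0]<.70)]; print(b,'y range near front',l[:,1].min(),l[:,1].max())
E
```

```text
edge x= [-0.0759  0.6866] yaw deg 4.340667187797683 [-0.0007 -0.0004  0.0001  0.001  -0.      0.0002  0.0002 -0.0006 -0.0004
  0.0006 -0.0004 -0.0002  0.0005  0.001  -0.0009  0.      0.0008 -0.0005
  0.0003  0.0002 -0.0009]
0.20498944247565332
0.12 -0.1 31 [0.6657 0.6835 0.6909]
0.12 -0.06 75 [0.6624 0.6668 0.6856]
0.12 -0.02 35 [0.6836 0.6849 0.687 ]
0.12 0.02 35 [0.6833 0.6851 0.6869]
0.12 0.06 38 [0.6836 0.6851 0.6872]
0.12 0.1 57 [0.6621 0.6658 0.6765]
0.12 0.13 93 [0.6643 0.6699 0.6861]
0.14 -0.1 35 [0.6829 0.6862 0.6888]
0.14 -0.06 43 [0.6715 0.685  1.1879]
0.14 -0.02 37 [0.6711 0.6847 0.6872]
0.14 0.02 41 [0.6835 0.6852 0.6868]
0.14 0.06 40 [0.6842 0.6853 0.6874]
0.14 0.1 27 [0.6697 0.6809 0.6858]
0.14 0.13 72 [0.6683 0.6848 0.6874]
0.16 -0.1 85 [0.6794 0.6847 0.9782]
0.16 -0.06 105 [0.6674 0.6789 0.9898]
0.16 -0.02 122 [0.6734 0.6833 0.967 ]
0.16 0.02 112 [0.6804 0.684  0.9803]
0.16 0.06 131 [0.6822 0.6855 0.9769]
0.16 0.1 124 [0.6669 0.6702 0.9591]
0.16 0.13 137 [0.6683 0.6824 0.691 ]
0.18 -0.1 21 [0.6824 0.6851 0.6879]
0.18 -0.06 38 [0.6833 0.6858 0.6891]
0.18 -0.02 45 [0.682  0.6845 0.6877]
0.18 0.02 45 [0.6833 0.6845 0.6869]
0.18 0.06 36 [0.6814 0.6843 0.6865]
0.18 0.1 38 [0.669  0.6834 0.6862]
0.18 0.13 44 [0.6817 0.6836 0.6864]
0.03 -0.1 81 [0.6333 0.6384 0.681 ]
0.03 -0.06 157 [0.6717 0.6762 0.7307]
0.03 -0.02 210 [0.6707 0.676  0.7389]
0.03 0.02 160 [0.6712 0.6746 0.7257]
0.03 0.06 54 [0.6729 0.6743 0.6768]
0.03 0.1 74 [0.6331 0.6724 0.6763]
0.03 0.13 157 [0.6303 0.6376 0.6766]
0.06 -0.1 133 [0.6342 0.6748 0.7117]
0.06 -0.06 45 [0.6711 0.6739 0.6779]
0.06 -0.02 20 [0.6734 0.6748 0.6771]
0.06 0.02 21 [0.6729 0.6742 0.6764]
0.06 0.06 21 [0.6747 0.6752 0.6762]
0.06 0.1 40 [0.6331 0.636  0.6749]
0.06 0.13 199 [0.6305 0.6401 0.6769]
top y range near front -0.10644291209009803 0.15245860345613577
sc y range near front -0.1064977455276207 0.15499175021480438
```

```bash
cat > plan.py <<'E'
import sys
from h import *
TH=np.radians(4.3); O=np.array([.6848,.0205]); C,S=np.cos(TH),np.sin(TH)
def r2w(x,y): return O+np.array([C*x-S*y,S*x+C*y])
def w2r(p): d=np.array(p[:2])-O; return np.array([C*d[0]+S*d[1],-S*d[0]+C*d[1]])
def pose():
    s=env.get_state(); M=rot(s['orientation']); return s,np.array(s['tcp_pos']),M
def plan(pos,yaw,mm=38,n=None):
    """yaw: deg of tool y in world; rows to there from now"""
    s,p,M=pose(); y0=np.degrees(np.arctan2(M[1,1],M[0,1])); dy=(yaw-y0+180)%360-180
    d=np.array(pos)-p
    if n is None: n=int(max(np.ceil(np.linalg.norm(d)*1000/mm),np.ceil(abs(dy)/5),1))
    print('from',np.round(p,4),'yaw',round(y0,2),'dyaw',round(dy,2),'d',np.round(d,4),'rows',n,'t',round(s['clock'],2))
    t=-dy/n/5; out=[]
    for i in range(n):
        a=np.radians(y0+dy*i/n); ey=np.array([np.cos(a),np.sin(a),0]); ez=np.array([0,0,-1.]); ex=np.cross(ey,ez)
        v=d/n/.8; out.append([round(float(v@ex),4),round(float(v@ey),4),round(float(v@ez),4)])
    for i in range(0,n,5): print(out[i:i+5],'turn',round(t,3))
def info():
    s,p,M=pose(); print('t',round(s['clock'],2),'tcp',np.round(p,4),'rack',np.round(w2r(p)*1000,1),'yaw',round(np.degrees(np.arctan2(M[1,1],M[0,1])),2),'F',np.round(s['wrist_force'],1),'gap',round(s['finger_gap']*1000,1),'q',np.round(s['joint_pos'],2))
E
python3 -c "
from plan import *
p=r2w(-.089,-.099); plan([p[0],p[1],.241],4.3)"
```

```text
from [ 0.1549 -0.5538  0.2423] yaw -74.37 dyaw 78.67 d [ 0.4486  0.4689 -0.0013] rows 18 t 1.4
[[0.0388, -0.023, 0.0001], [0.0404, -0.0199, 0.0001], [0.0418, -0.0168, 0.0001], [0.043, -0.0136, 0.0001], [0.0439, -0.0103, 0.0001]] turn -0.874
[[0.0445, -0.0069, 0.0001], [0.0449, -0.0035, 0.0001], [0.0451, -0.0, 0.0001], [0.0449, 0.0034, 0.0001], [0.0445, 0.0068, 0.0001]] turn -0.874
[[0.0439, 0.0102, 0.0001], [0.043, 0.0135, 0.0001], [0.0418, 0.0167, 0.0001], [0.0404, 0.0199, 0.0001], [0.0388, 0.0229, 0.0001]] turn -0.874
[[0.0369, 0.0258, 0.0001], [0.0349, 0.0285, 0.0001], [0.0326, 0.0311, 0.0001]] turn -0.874
```

```bash
python3 -m creep '{"hand":[85,85,85,85,85],"delta_pos":[[0.039,-0.023,0],[0.04,-0.02,0],[0.042,-0.017,0],[0.043,-0.014,0],[0.044,-0.010,0]],"turn":[-0.87,-0.87,-0.87,-0.87,-0.87]}' 40; python3 -c "
from plan import *
info();p=r2w(-.089,-.099); plan([p[0],p[1],.241],4.3)"
```

```text
clock: 1.82
tcp_pos: [0.2803, -0.4219, 0.2424]
orientation: [0.0, 0.947, 0.322, 0.0]
wrist_force: [1.0, -0.7, 0.1]
finger_gap: 0.0849
t 1.82 tcp [ 0.2803 -0.4219  0.2424] rack [-436.5 -410.9] yaw -52.45 F [ 1.  -0.7  0.1] gap 84.9 q [-1.14  0.18 -0.13  1.26  0.    1.34]
from [ 0.2803 -0.4219  0.2424] yaw -52.45 dyaw 56.75 d [ 0.3232  0.337  -0.0014] rows 13 t 1.82
[[0.0444, -0.0068, 0.0001], [0.0448, -0.0034, 0.0001], [0.0449, 0.0001, 0.0001], [0.0448, 0.0035, 0.0001], [0.0444, 0.0069, 0.0001]] turn -0.873
[[0.0437, 0.0102, 0.0001], [0.0428, 0.0135, 0.0001], [0.0417, 0.0168, 0.0001], [0.0403, 0.0199, 0.0001], [0.0386, 0.0229, 0.0001]] turn -0.873
[[0.0368, 0.0258, 0.0001], [0.0347, 0.0285, 0.0001], [0.0324, 0.031, 0.0001]] turn -0.873
```

```bash
python3 -m creep '{"hand":[85,85,85,85,85],"delta_pos":[[0.0445,-0.007,0],[0.045,-0.0035,0],[0.045,0,0],[0.045,0.0035,0],[0.0445,0.007,0]],"turn":[-0.87,-0.87,-0.87,-0.87,-0.87]}' >/dev/null; python3 -m creep '{"hand":[85,85,85,85,85],"delta_pos":[[0.044,0.010,0],[0.043,0.0135,0],[0.0415,0.017,0],[0.040,0.020,0],[0.0385,0.023,0]],"turn":[-0.87,-0.87,-0.87,-0.87,-0.87]}' >/dev/null; python3 -c "
from plan import *
info();p=r2w(-.089,-.099); plan([p[0],p[1],.105],4.3,n=5)"
```

```text
t 2.65 tcp [ 0.5309 -0.1629  0.2425] rack [-167.2 -171.4] yaw -8.9 F [ 1.  -1.2  0.6] gap 84.8 q [-0.44  0.27 -0.01  1.29 -0.    1.28]
from [ 0.5309 -0.1629  0.2425] yaw -8.9 dyaw 13.2 d [ 0.0726  0.078  -0.1375] rows 5 t 2.65
[[0.0221, 0.0149, 0.0344], [0.0214, 0.0159, 0.0344], [0.0206, 0.0169, 0.0344], [0.0198, 0.0178, 0.0344], [0.019, 0.0187, 0.0344]] turn -0.528
```

```bash
python3 -m creep '{"hand":[85,85,85,85,85],"delta_pos":[[0.022,0.015,0.034],[0.0215,0.016,0.034],[0.0205,0.017,0.034],[0.020,0.018,0.034],[0.019,0.0185,0.034]],"turn":[-0.53,-0.53,-0.53,-0.53,-0.53]}' >/dev/null;  python3 -c "
from plan import *
info();p=r2w(-.089,-.099); plan([p[0],p[1],.105],4.3,n=1)
c=env.read_camera('top'); save(c,'top1.png',(120,230,230,400),4.5)
c=env.read_camera('wrist'); save(c,'wr1.png')
c=env.read_camera('scene'); save(c,'sc1.png',(120,260,200,360),4.5)
"
```

```text
t 3.07 tcp [ 0.6036 -0.0856  0.1052] rack [-88.9 -99.7] yaw 4.28 F [ 0.  -0.8  0.9] gap 84.5 q [-0.27  0.45 -0.1   1.02 -0.    1.22]
from [ 0.6036 -0.0856  0.1052] yaw 4.28 dyaw 0.02 d [-0.0002  0.0007 -0.0002] rows 1 t 3.07
[[0.0009, -0.0001, 0.0002]] turn -0.005
```

View pics/wr1.png

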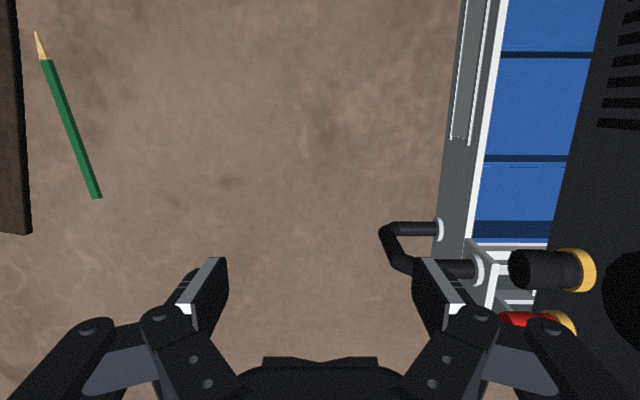

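View pics/sc1.png

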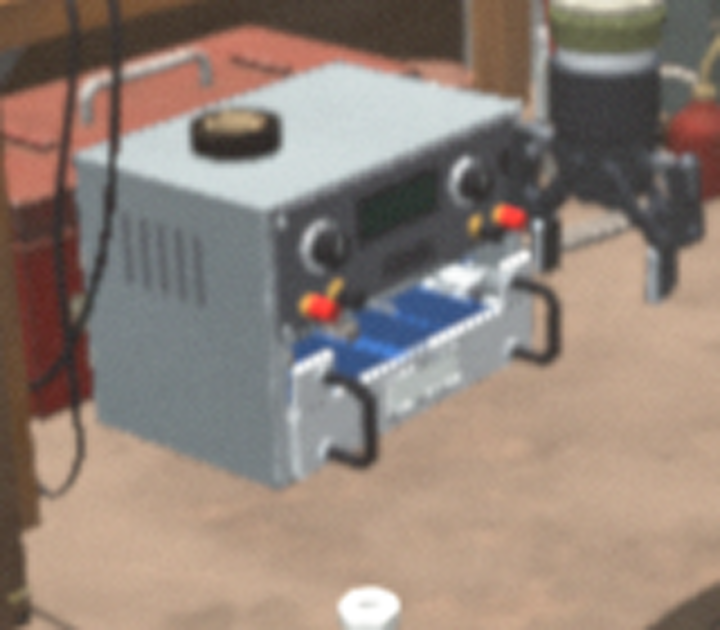

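View pics/top1.png

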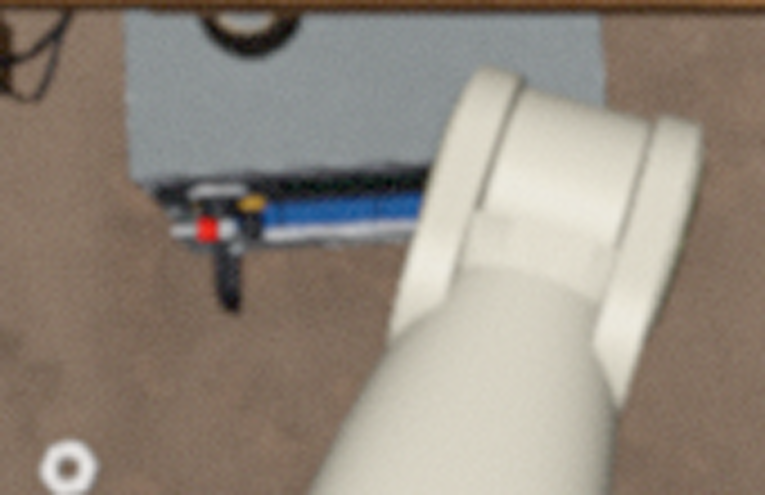

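```bash
python3 -m creep '{"hand":[85,85,85,85,85],"delta_pos":[[0,0,0.006],[0,0,0.006],[0,0,0.0025],[0,0,0.0025],[0,0,0]],"turn":[0,0,0,0,0]}' 60;  python3 -c "
from plan import *
info()"
```

```text
clock: 3.63
tcp_pos: [0.6028, -0.0873, 0.0932]
orientation: [0.0, 0.682, 0.732, 0.0]
wrist_force: [0.4, 0.3, -0.6]
finger_gap: 0.0849
t 3.63 tcp [ 0.6028 -0.0873  0.0932] rack [ -89.9 -101.3] yaw 4.06 F [ 0.4  0.3 -0.6] gap 84.9 q [-0.28  0.46 -0.12  1.   -0.    1.22]
```

```bash
python3 -m creep '{"hand":[85,85,85,85,85],"delta_pos":[[0,0,0.0025],[0,0,0.0025],[0,0,0.002],[0,0,0],[0,0,0]],"turn":[0,0,0,0,0]}' 60;  python3 -c "
from plan import *
info()"
```

```text
clock: 4.05
tcp_pos: [0.6036, -0.0871, 0.0895]
orientation: [0.002, 0.681, 0.732, 0.001]
wrist_force: [-5.0, -0.1, 10.9]
finger_gap: 0.085
t 4.05 tcp [ 0.6036 -0.0871  0.0895] rack [ -89.  -101.2] yaw 4.11 F [-5.  -0.1 10.9] gap 85.0 q [-0.27  0.46 -0.12  0.99 -0.    1.22]
```

```bash
python3 -m creep '{"hand":[85,85,85,85,85],"delta_pos":[[0,0,0.0015],[0,-0.005,0],[0,-0.008,0],[0,-0.01,0],[0,-0.01,0]],"turn":[0,0,0,0,0]}' 60;  python3 -c "
from plan import *
info()
c=env.read_camera('wrist'); save(c,'wr2.png')"
```

```text
clock: 4.47
tcp_pos: [0.5754, -0.0884, 0.0854]
orientation: [-0.0, 0.681, 0.732, -0.0]
wrist_force: [-0.8, 0.8, -1.0]
finger_gap: 0.0851
t 4.47 tcp [ 0.5754 -0.0884  0.0854] rack [-117.3 -100.4] yaw 4.13 F [-0.8  0.8 -1. ] gap 85.1 q [-0.29  0.42 -0.2   0.95 -0.    1.21]
```

View pics/wr2.png

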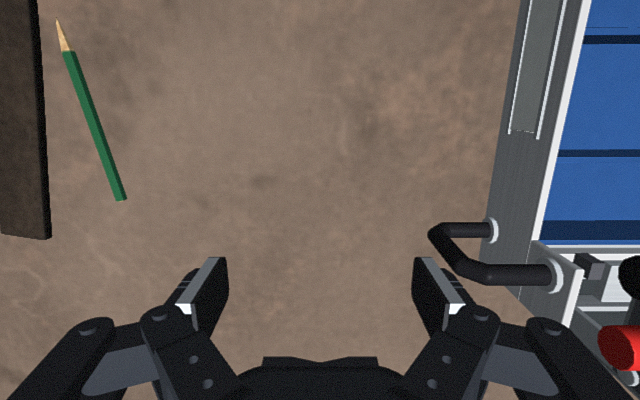

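```bash
cat > meas.py <<'E'
from plan import *
np.set_printoptions(precision=1,suppress=True)
def cloud(c):
    h,w=c['depth'].shape; r,k=np.mgrid[0:h,0:w]; d=c['depth']
    V=np.stack([(k-c['cx'])/c['fx']*d,(r-c['cy'])/c['fy']*d,d],-1)
    W=V@rot(c['orientation']).T+np.array(c['origin'])
    X=W.copy(); X[...,:2]-=O; X=np.stack([C*X[...,0]+S*X[...,1],-S*X[...,0]+C*X[...,1],X[...,2]],-1)*1000
    X[d<=0]=np.nan; return X
E
python3 - <<'E'
from meas import *
c=env.read_camera('wrist'); X=cloud(c); np.savez('w.npz',**c)
for r in (60,180,225):
    print(r); print(X[r,480:640:8])
print(X[255:300:4,470]); print(X[268,440:560:8])
E
```

```text
60
[[-19.5   0.4  -0.5]
 [-14.6   0.4  -0.2]
 [-10.6   0.1   1.9]
 [ -4.3   0.4  -0.7]
 [  0.4   0.3  -0.1]
 [-10.6  -2.7  27.6]
 [-11.1  -3.6  35.9]
 [-11.2  -4.3  42.6]
 [-10.7  -4.9  48.1]
 [-10.6  -5.6  53.8]
 [-10.2  -6.1  58.6]
 [ -9.9  -6.6  63.4]
 [ -9.5  -7.1  67.6]
 [ 20.   -3.4  33.3]
 [ 24.8  -3.3  32.6]
 [ 28.5  -3.4  33.2]
 [ 32.5  -3.5  33.6]
 [ 37.2  -3.4  32.9]
 [ 42.5  -3.3  31.8]
 [ 46.2  -3.4  32.4]]
180
[[ -8.3 -77.    0.2]
 [ -2.5 -77.1  -0.2]
 [-10.2 -71.2  23.4]
 [-10.1 -69.2  31.6]
 [-10.2 -67.2  39.5]
 [ -9.6 -65.7  45.7]
 [-10.2 -63.8  53.2]
 [-10.1 -62.4  59.1]
 [-10.6 -60.8  65.4]
 [ -8.  -60.4  67.2]
 [ 22.6 -69.   32.5]
 [ 27.1 -68.9  32.8]
 [ 31.5 -68.8  33.2]
 [ 36.5 -69.   32.8]
 [ 41.6 -69.1  32.4]
 [ 47.1 -69.3  31.5]
 [ 49.8 -68.7  33.8]
 [ 55.6 -69.   32.6]
 [ 60.1 -69.   32.9]
 [ 65.4 -69.1  32.2]]
225
[[-21.9 -96.8  34.8]
 [-16.2 -97.3  33.4]
 [-13.9 -95.6  37.9]
 [ -9.8 -95.   39.1]
 [-10.  -92.   46.8]
 [ -9.7 -89.3  53.2]
 [-10.  -86.6  60. ]
 [ -9.2 -84.7  64.7]
 [ -8.1 -83.1  68.6]
 [ 17.3 -94.3  41.1]
 [ 22.1 -94.3  41. ]
 [ 26.3 -94.1  41.6]
 [ 31.2 -94.2  41.4]
 [ 36.  -94.2  41.3]
 [ 40.6 -94.2  41.4]
 [ 45.4 -94.2  41.3]
 [ 50.2 -94.2  41.3]
 [ 54.5 -94.1  41.7]
 [ 59.5 -94.2  41.4]
 [ 64.8 -94.4  40.8]]
[[  -7.4 -134.9    0.5]
 [ -47.7  -96.6   78.8]
 [ -49.   -97.1   81.9]
 [ -49.   -98.8   82.6]
 [ -48.8 -100.9   82.6]
 [ -49.1 -102.4   83.8]
 [ -47.5 -106.    81.4]
 [   nan    nan    nan]
 [  -3.5 -162.6    0.5]
 [  -2.1 -167.3   -1.3]
 [  -1.9 -170.7   -0.8]
 [ -64.8  -93.   116.2]]
[[ -68.2  -92.5   94.6]
 [ -22.5 -146.1    0.2]
 [ -52.9 -102.5   77. ]
 [ -51.  -100.2   81.1]
 [ -48.1  -99.3   82.7]
 [ -45.4  -98.2   84.7]
 [ -42.6  -97.2   86.3]
 [ -39.   -97.2   86.4]
 [ -35.2  -97.3   86.2]
 [ -31.4  -97.5   85.9]
 [ -28.9  -96.5   87.6]
 [ -23.6  -97.8   85.4]
 [ -20.6  -97.2   86.3]
 [ -17.4  -96.9   86.9]
 [ -13.2  -97.3   86.2]]
```

```bash
python3 -m creep '{"hand":[85,85,85,85,85],"delta_pos":[[0,0,-0.012],[-0.001,0.012,-0.002],[-0.001,0.013,0],[0,0.012,0],[0,0,0.006]],"turn":[0,0,0,0,0]}' 60;  python3 -c "
from plan import *
info()"
```

```text
clock: 4.98
tcp_pos: [0.6092, -0.0884, 0.0939]
orientation: [0.002, 0.681, 0.732, 0.001]
wrist_force: [0.3, 0.7, -0.7]
finger_gap: 0.0846
t 4.98 tcp [ 0.6092 -0.0884  0.0939] rack [ -83.6 -103. ] yaw 4.15 F [ 0.3  0.7 -0.7] gap 84.6 q [-0.27  0.47 -0.1   1.    0.    1.22]
```

```bash
python3 -m creep '{"hand":[85,85,85,85,85],"delta_pos":[[0.005,-0.003,0],[0,0,0.004],[0,0,0.004],[0,0,0.003],[0,0,0]],"turn":[0,0,0,0,0]}' 60;  python3 -c "
from plan import *
info()"
```

```text
clock: 5.4
tcp_pos: [0.6036, -0.0836, 0.0888]
orientation: [0.002, 0.681, 0.732, 0.001]
wrist_force: [-14.6, 1.9, 29.0]
finger_gap: 0.0852
t 5.4 tcp [ 0.6036 -0.0836  0.0888] rack [-88.8 -97.7] yaw 4.19 F [-14.6   1.9  29. ] gap 85.2 q [-0.27  0.46 -0.12  0.98  0.    1.23]
```

```bash
python3 -m creep '{"hand":[85,85,85,85,85],"delta_pos":[[0,-0.003,0],[0,-0.003,0],[0,-0.004,0],[0,-0.004,0],[0,-0.004,0]],"turn":[0,0,0,0,0]}' 60;  python3 -c "
from plan import *
info()"
```

```text
clock: 5.82
tcp_pos: [0.5879, -0.0849, 0.0828]
orientation: [-0.001, 0.681, 0.732, -0.0]
wrist_force: [-0.4, 0.1, -0.7]
finger_gap: 0.0848
t 5.82 tcp [ 0.5879 -0.0849  0.0828] rack [-104.6  -97.9] yaw 4.13 F [-0.4  0.1 -0.7] gap 84.8 q [-0.28  0.44 -0.17  0.96 -0.    1.22]
```

```bash
cat >> meas.py <<'E'
def panel(c,X=None):
    X=cloud(c) if X is None else X
    m=(X[...,2]>26)&(X[...,2]<60)&(X[...,1]>-85)&(X[...,1]<85)
    x=X[...,0][m]; x=x[(x<5)&(x>-200)]
    h,e=np.histogram(x,bins=np.arange(-200,6,1)); i=h.argmax(); s=x[abs(x-e[i]-.5)<2]
    return s.mean(),len(s)
E
python3 - <<'E'
from meas import *
print(panel(dict(np.load('w.npz'))))
c=env.read_camera('wrist'); X=cloud(c); print(panel(c,X)); save(c,'wr3.png')
E
```

```text
(np.float64(-10.608799624753674), 8769)
(np.float64(-10.622795512739664), 7983)
```

View pics/wr3.png

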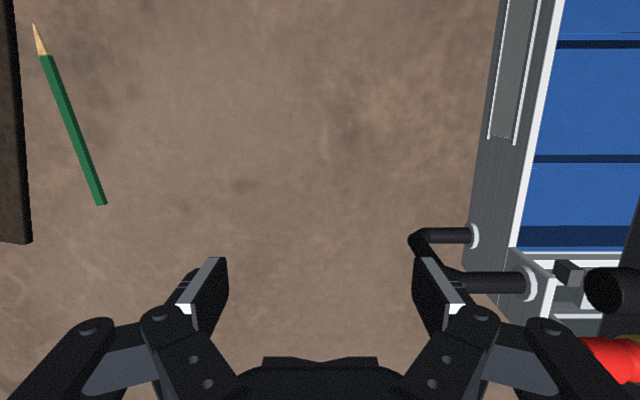

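```bash
python3 - <<'E'
from meas import *
c=env.read_camera('wrist'); X=cloud(c); s,p,M=pose(); t=np.r_[w2r(p)*1000,p[2]*1000]; print(t)
D=X-t
for r in (265,280,300,320,340,360,380,395):
    print(r,[ (k,np.round(D[r,k]).tolist()) for k in range(420,640,20)])
# terminals / knobs in rack frame
m=(X[...,2]>100)&(X[...,1]<-60)&(X[...,0]>-40)
print(m.sum(), np.nanmin(X[m],0),np.nanmax(X[m],0))
for r in (290,350,360): print([(k,np.round(X[r,k]).tolist()) for k in range(580,640,10)])
E
```

```text
[-104.7  -97.9   82.7]
265 [(420, [41.0, 10.0, 11.0]), (440, [57.0, 1.0, -6.0]), (460, [104.0, -42.0, -82.0]), (480, [95.0, -18.0, -40.0]), (500, [94.0, -7.0, -20.0]), (520, [92.0, 3.0, -2.0]), (540, [97.0, 6.0, 4.0]), (560, [131.0, -11.0, -26.0]), (580, [146.0, -13.0, -29.0]), (600, [156.0, -12.0, -29.0]), (620, [117.0, 15.0, 20.0])]
280 [(420, [41.0, 4.0, 13.0]), (440, [44.0, 12.0, 25.0]), (460, [63.0, -2.0, 4.0]), (480, [71.0, -1.0, 5.0]), (500, [79.0, 0.0, 7.0]), (520, [88.0, 0.0, 7.0]), (540, [94.0, 2.0, 10.0]), (560, [131.0, -18.0, -23.0]), (580, [135.0, -13.0, -15.0]), (600, [84.0, 25.0, 47.0]), (620, [83.0, 28.0, 53.0])]
300 [(420, [41.0, -5.0, 15.0]), (440, [41.0, 10.0, 35.0]), (460, [47.0, 11.0, 37.0]), (480, [124.0, -73.0, -83.0]), (500, [95.0, -25.0, -15.0]), (520, [95.0, -15.0, -1.0]), (540, [94.0, -6.0, 13.0]), (560, [137.0, -33.0, -26.0]), (580, [138.0, -26.0, -15.0]), (600, [84.0, 19.0, 49.0]), (620, [84.0, 22.0, 54.0])]
320 [(420, [79.0, -93.0, -84.0]), (440, [41.0, 3.0, 37.0]), (460, [42.0, 12.0, 49.0]), (480, [48.0, 12.0, 49.0]), (500, [55.0, 12.0, 49.0]), (520, [9
[... 1251 characters left out ...]
0]), (560, [59.0, 7.0, 70.0]), (580, [58.0, 13.0, 76.0]), (600, [63.0, 12.0, 75.0]), (620, [68.0, 12.0, 75.0])]
8329 [ -40.  -118.4  101.8] [ 12.8 -60.  159.7]
[(580, [34.0, -119.0, 65.0]), (590, [-21.0, -78.0, 127.0]), (600, [-21.0, -76.0, 130.0]), (610, [-21.0, -74.0, 133.0]), (620, [-20.0, -73.0, 135.0]), (630, [-19.0, -72.0, 137.0])]
[(580, [-35.0, -86.0, 144.0]), (590, [-20.0, -97.0, 132.0]), (600, [-19.0, -95.0, 134.0]), (610, [-15.0, -96.0, 133.0]), (620, [-14.0, -95.0, 135.0]), (630, [-7.0, -97.0, 132.0])]
[(580, [-39.0, -85.0, 149.0]), (590, [-35.0, -86.0, 147.0]), (600, [-20.0, -97.0, 136.0]), (610, [-17.0, -98.0, 135.0]), (620, [-14.0, -97.0, 136.0]), (630, [-11.0, -97.0, 136.0])]
```

```bash
python3 -c "
from plan import *
p=r2w(-.0955,-.099); plan([p[0],p[1],.095],4.3,n=3)"
```

```text
from [ 0.5878 -0.0849  0.0827] yaw 4.12 dyaw 0.18 d [ 0.0092 -0.0004  0.0123] rows 3 t 5.92
[[-0.0005, 0.0038, -0.0051], [-0.0005, 0.0038, -0.0051], [-0.0005, 0.0038, -0.0051]] turn -0.012
```

```bash
python3 -m creep '{"hand":[85,85,85,85,85],"delta_pos":[[0,0,-0.015],[-0.0015,0.0115,0],[0,0,0.005],[0,0,0.004],[0,0,0]],"turn":[-0.03,0,0,0,0]}' 60 >/dev/null;  python3 -c "
from plan import *
info()"
```

```text
t 6.33 tcp [ 0.5971 -0.0853  0.0865] rack [-95.4 -99. ] yaw 4.28 F [-0.  -0.4  0.4] gap 85.7 q [-0.27  0.46 -0.14  0.98 -0.    1.22]
```

```bash
python3 -m creep '{"hand":[85,85,85,85,85],"delta_pos":[[0,0,0.004],[0,0,0.003],[0,0,0],[0,0,0],[0,0,0]],"turn":[0,0,0,0,0]}' 60 >/dev/null;  python3 -c "
from plan import *
info()"
```

```text
t 6.75 tcp [ 0.598  -0.0856  0.0826] rack [-94.5 -99.3] yaw 4.28 F [-1.1  0.4  0.6] gap 85.3 q [-0.27  0.46 -0.14  0.97 -0.    1.22]
```

```bash
python3 -m creep '{"hand":[85,85,85,85,85],"delta_pos":[[0,-0.0005,0.003],[0,0,0.003],[0,0,0],[0,0,0],[0,0,0]],"turn":[0,0,0,0,0]}' 60 >/dev/null;  python3 -c "
from plan import *
info()
c=env.read_camera('wrist'); save(c,'wr4.png')"
```

```text
t 7.17 tcp [ 0.5985 -0.0858  0.0806] rack [-94.  -99.6] yaw 4.29 F [-7.4  1.1 15.9] gap 85.0 q [-0.28  0.46 -0.15  0.96 -0.    1.22]
```

View pics/wr4.png

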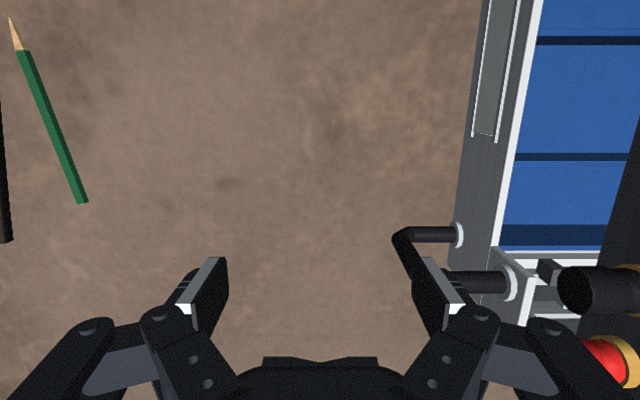

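```bash
python3 -m creep '{"hand":[85,85,85,85,85],"delta_pos":[[0,0,0.003],[0,-0.001,0],[0,-0.001,0],[0,-0.001,0],[0,-0.001,0]],"turn":[0,0,0,0,0]}' 60 >/dev/null;  python3 -c "
from plan import *
info()"
```

```text
t 7.63 tcp [ 0.5981 -0.0862  0.0796] rack [-94.5 -99.9] yaw 4.32 F [-1.4  0.8 15.1] gap 85.0 q [-0.28  0.46 -0.16  0.95  0.    1.22]
```

```bash
python3 -m creep '{"hand":[85,85,85,85,85],"delta_pos":[[0,-0.001,0.002],[0,-0.001,0],[0,-0.001,0],[0,-0.001,0],[0,-0.001,0]],"turn":[0,0,0,0,0]}' 60 >/dev/null;  python3 -c "
from plan import *
info()"
```

```text
t 8.05 tcp [ 0.5922 -0.0867  0.0757] rack [-100.3  -99.9] yaw 4.28 F [0.5 0.5 0.1] gap 85.2 q [-0.28  0.45 -0.17  0.94 -0.    1.22]
```

```bash
python3 -m creep '{"hand":[40,40,40,40,40],"delta_pos":[[0,-0.015,-0.006],[0,-0.01,-0.004],[0,0,0],[0,0,0],[0,0,0]],"turn":[-1,-1,-1,-1,-1]}' 40 >/dev/null; python3 -m creep '{"hand":[40,40,40,40,40],"delta_pos":[[0,0,0],[0,0,0],[0,0,0],[0,0,0],[0,0,0]],"turn":[-1,-1,-1,-1,-1]}' >/dev/null; python3 -m creep '{"hand":[40,40,40,40,40],"delta_pos":[[0,0,0],[0,0,0],[0,0,0],[0,0,0],[0,0,0]],"turn":[-1,-1,-1,-1,-1]}' >/dev/null;  python3 -c "
from plan import *
info()
p=r2w(-.075,-.099); plan([p[0],p[1],.081],94.3,n=5)"
```

```text
t 9.3 tcp [ 0.5708 -0.0884  0.0814] rack [-121.8 -100.1] yaw 79.53 F [-0.5 -0.6  0.1] gap 40.3 q [-0.29  0.41 -0.22  0.94 -0.   -0.11]
from [ 0.5708 -0.0884  0.0814] yaw 79.53 dyaw 14.77 d [ 0.0466  0.0046 -0.0004] rows 5 t 9.3
[[-0.0113, 0.0032, 0.0001], [-0.0114, 0.0027, 0.0001], [-0.0115, 0.0021, 0.0001], [-0.0116, 0.0015, 0.0001], [-0.0117, 0.0009, 0.0001]] turn -0.591
```

```bash
python3 -m creep '{"hand":[40,40,40,40,40],"delta_pos":[[-0.012,0.003,0],[-0.0115,0.0025,0],[-0.0115,0.002,0],[-0.0115,0.0015,0],[-0.0115,0.001,0]],"turn":[-0.59,-0.59,-0.59,-0.59,-0.59]}' >/dev/null;  python3 -c "
from plan import *
info()
p=r2w(-.060,-.099); plan([p[0],p[1],.081],94.3,n=4)
c=env.read_camera('scene'); save(c,'sc5.png',(120,260,200,360),4.5)
c=env.read_camera('wrist'); save(c,'wr5.png')"
```

```text
t 9.72 tcp [ 0.6183 -0.0844  0.0814] rack [-74.2 -99.6] yaw 94.17 F [-0.3 -1.   0. ] gap 39.7 q [-0.26  0.49 -0.09  0.99 -0.   -0.34]
from [ 0.6183 -0.0844  0.0814] yaw 94.17 dyaw 0.13 d [ 0.0141  0.0016 -0.0004] rows 4 t 9.72
[[-0.0044, 0.0002, 0.0001], [-0.0044, 0.0002, 0.0001], [-0.0044, 0.0002, 0.0001], [-0.0044, 0.0002, 0.0001]] turn -0.006
```

View pics/wr5.png

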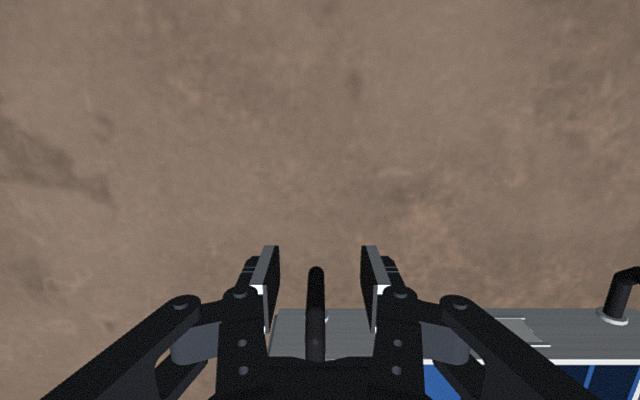

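View pics/sc5.png

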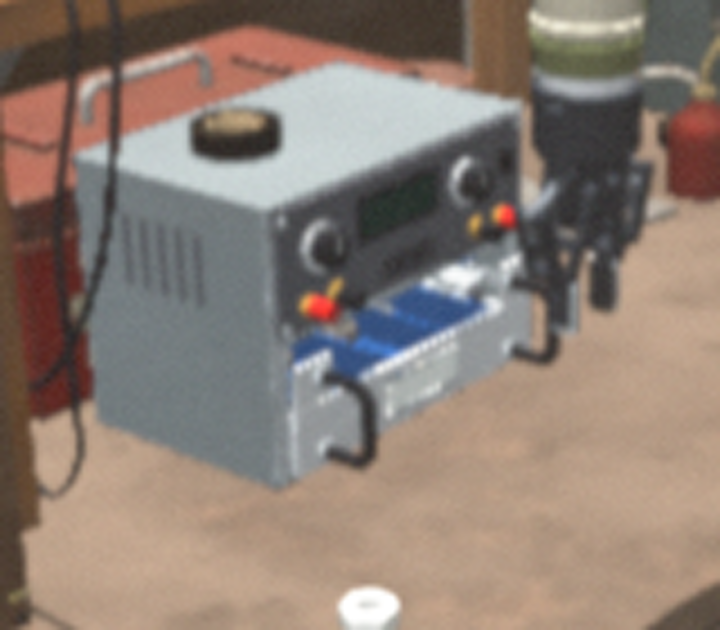

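```bash
python3 -m creep '{"hand":[40,40,40,40,40],"delta_pos":[[-0.005,0,0],[-0.005,0,0],[-0.004,0,0],[-0.0035,0,0],[0,0,0]],"turn":[0,0,0,0,0]}' >/dev/null;  python3 -c "
from plan import *
info()"
```

```text
t 10.23 tcp [ 0.6324 -0.0835  0.082 ] rack [-60.  -99.8] yaw 94.01 F [-0.2  0.3 -0.2] gap 40.0 q [-0.26  0.52 -0.05  1.01 -0.   -0.33]
```

```bash
python3 -m creep '{"hand":[40,40,30,20,20],"delta_pos":[[-0.0025,0,0],[-0.0015,0,0],[0,0,0],[0,0,0],[0,0,0]],"turn":[0,0,0,0,0]}' >/dev/null;  python3 -c "
from plan import *
info()"
```

```text
t 10.65 tcp [ 0.635  -0.0832  0.0819] rack [-57.4 -99.7] yaw 94.03 F [-0.7  1.4  0.2] gap 19.9 q [-0.26  0.52 -0.04  1.01 -0.   -0.33]
```

```bash
python3 -m creep '{"hand":[20,20,20,0,0],"delta_pos":[[-0.0015,0,0],[-0.0015,0,0],[0,0,0],[0,0,0],[0,0,0]],"turn":[0,0,0,0,0]}' 40 >/dev/null;  python3 -c "
from plan import *
info()"
```

```text
t 11.07 tcp [ 0.6378 -0.0853  0.0822] rack [ -54.8 -102. ] yaw 93.94 F [ 0.2 -6.2 -0.2] gap 7.8 q [-0.26  0.53 -0.03  1.01 -0.   -0.32]
```

```bash
python3 -m creep '{"hand":[0,0,0,0,0],"delta_pos":[[0,0,0],[0,0,0],[0.002,0,0],[0.004,0,0],[0.005,0,0]],"turn":[0,0,0,0,0]}' 60 >/dev/null;  python3 -c "
from plan import *
info()"
```

```text
t 11.48 tcp [ 0.6314 -0.0858  0.0822] rack [ -61.2 -102. ] yaw 93.95 F [ 6.5 -5.5 -5.1] gap 6.3 q [-0.26  0.51 -0.05  1.   -0.   -0.33]
```

```bash
python3 -m creep '{"hand":[0,0,0,0,0],"delta_pos":[[0.005,0,0],[0.005,0,0],[0.005,0,0],[0.005,0,0],[0,0,0]],"turn":[0,0,0,0,0]}' 60 >/dev/null;  python3 -c "
from plan import *
info()
c=env.read_camera('wrist'); save(c,'wr6.png')
from meas import *
print(panel(c))
"
```

```text
t 11.9 tcp [ 0.6143 -0.0871  0.0822] rack [ -78.4 -102. ] yaw 93.94 F [ 3.4 -5.9 -3.7] gap 6.5 q [-0.27  0.48 -0.1   0.98 -0.   -0.34]
(np.float64(-33.178350350709444), 6403)
```

View pics/wr6.png

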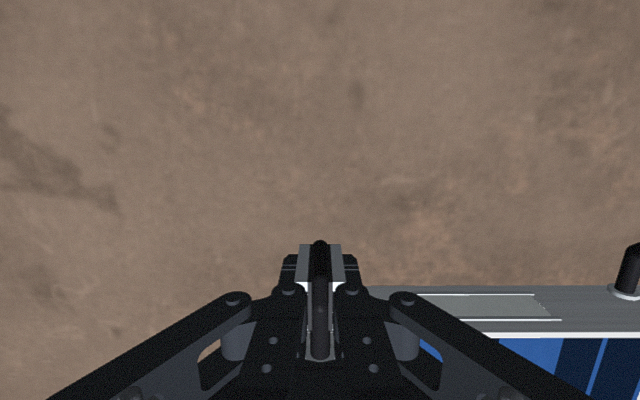

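```bash
python3 -m creep '{"hand":[0,0,0,0,0],"delta_pos":[[0.008,0,0],[0.01,0,0],[0.012,0,0],[0.012,0,0],[0.012,0,0]],"turn":[0,0,0,0,0]}' 60 >/dev/null; python3 -m creep '{"hand":[0,0,0,0,0],"delta_pos":[[0.012,0,0],[0.012,0,0],[0.012,0,0],[0.01,0,0],[0.008,0,0]],"turn":[0,0,0,0,0]}' 60 >/dev/null; python3 -c "
from plan import *
info()
"
```

```text
t 12.78 tcp [ 0.5286 -0.0935  0.0822] rack [-164.3 -102. ] yaw 93.93 F [ 5.9 -7.5 -7.6] gap 6.6 q [-0.32  0.34 -0.33  0.9  -0.   -0.39]
```

```bash
python3 -m creep '{"hand":[0,0,0,0,0],"delta_pos":[[0.005,0,0],[0.005,0,0],[0.004,0,0],[0.004,0,0],[0.004,0,0]],"turn":[0,0,0,0,0]}' 60 >/dev/null; python3 -c "
from plan import *
info()
"
```

```text
t 13.2 tcp [ 0.5129 -0.0947  0.0823] rack [-180. -102.] yaw 93.95 F [ 17.4  -5.6 -19. ] gap 6.4 q [-0.34  0.31 -0.37  0.88 -0.   -0.4 ]
```

```bash
python3 -m creep '{"hand":[0,0,0,0,0],"delta_pos":[[0.002,0,0],[0.002,0,0],[0.001,0,0],[0,0,0],[0,0,0]],"turn":[0,0,0,0,0]}' 60 >/dev/null; python3 -c "
from plan import *
info()
from meas import *
c=env.read_camera('wrist'); save(c,'wr7.png')
print(panel(c))
c=env.read_camera('scene'); save(c,'sc7.png',(120,260,200,360),4.5)
for r in env.pinpoint('scene','tab')[:2]: print(r,(world(c,*r['location'])))
"
```

```text
t 13.62 tcp [ 0.5128 -0.0948  0.0823] rack [-180.2 -102.1] yaw 94.0 F [ 21.9  -5.4 -21.5] gap 6.4 q [-0.34  0.31 -0.38  0.87  0.   -0.41]
(np.float64(-134.71874869444952), 6484)
{'location': [180.4, 333.4], 'score': 0.68} [ 0.6 -0.1  0.1]
```

View pics/sc7.png

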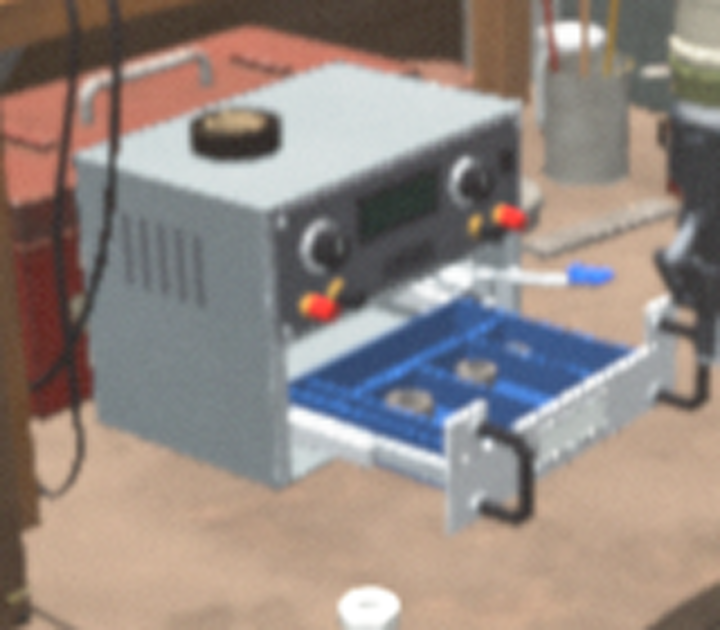

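View pics/wr7.png

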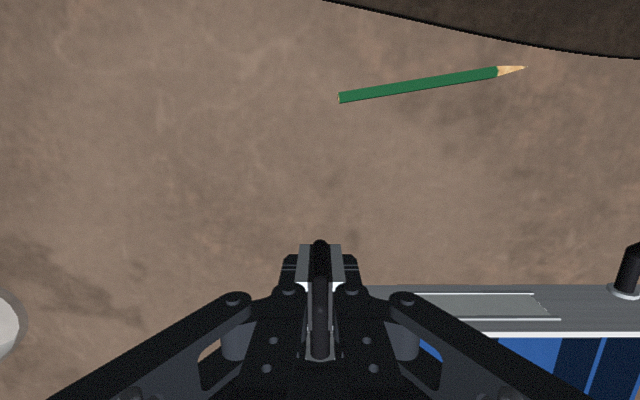

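```bash
python3 -m creep '{"hand":[30,40,40,40,40],"delta_pos":[[0,0,0],[0,0,0],[0.01,0,0],[0.02,0,-0.01],[0.02,0,-0.04]],"turn":[0,0,0,0,0]}' 40 >/dev/null; python3 - <<'E'
from meas import *
np.set_printoptions(precision=4,suppress=True)
info()
c=env.read_camera('scene'); X=cloud(c); P=c['pixels'].astype(int)
m=(P[...,2]>150)&(P[...,2]-P[...,0]>60)&(X[...,2]>85); q=X[m]; q=q[(abs(q[:,1]+100)<40)]; print('tab',len(q),np.median(q,0),np.percentile(q,[5,95],axis=0))
print('panel',panel(c,X))
t=dict(np.load('top0.npz'))
for n,(r,k),z in (('large',(238.2,218.8),.014),('med',(207.6,201.2),.011)): print(n,atz(t,r,k,z),world(t,r,k+4 if n=='large' else k+3))
for n,(r,k) in (('large',(130+492/3.4,200+245/3.4)),('med',(130+482/3.4,200+107/3.4))): print(n,atz(dict(np.load('scene0.npz')),r,k,.012))
for (col,row) in ((675,154),(417,249),(541,329)): print('white',atz(t,190+row/4.5,95+col/4.5,.014))
E
```

```text
t 14.18 tcp [ 0.4605 -0.0937  0.1181] rack [-232.2  -97.1] yaw 94.06 F [-0.3 -0.9  0.2] gap 39.9 q [-0.37  0.2  -0.42  0.96 -0.   -0.44]
tab 32 [ -74.2526 -104.9305  103.0093] [[ -87.4006 -113.6334   98.2474]
 [ -59.9876 -100.4216  106.551 ]]
panel (np.float64(-133.7551145193541), 242)
large [0.4872 0.2926 0.014 ] [0.4875 0.281  0.0142]
med [0.574  0.3491 0.011 ] [0.5742 0.3402 0.0112]
large [0.4806 0.3015 0.012 ]
med [0.5659 0.3581 0.012 ]
white [0.5284 0.2189 0.014 ]
white [0.4651 0.3817 0.014 ]
white [0.4168 0.2995 0.014 ]
```

```bash
python3 -c "
from plan import *
plan([.485,.270,.20],94.1,n=10)"
```

```text
from [ 0.4611 -0.0946  0.1257] yaw 94.04 dyaw 0.06 d [0.0239 0.3646 0.0743] rows 10 t 14.23
[[-0.0062, 0.0453, -0.0093], [-0.0062, 0.0453, -0.0093], [-0.0062, 0.0453, -0.0093], [-0.0062, 0.0453, -0.0093], [-0.0062, 0.0453, -0.0093]] turn -0.001
[[-0.0062, 0.0452, -0.0093], [-0.0062, 0.0452, -0.0093], [-0.0062, 0.0452, -0.0093], [-0.0062, 0.0452, -0.0093], [-0.0062, 0.0452, -0.0093]] turn -0.001
```

```bash
python3 -m creep '{"hand":[40,40,40,40,40],"delta_pos":[[0,0.045,-0.02],[0,0.045,-0.02],[-0.006,0.045,-0.01],[-0.01,0.045,-0.01],[-0.01,0.045,-0.01]],"turn":[0,0,0,0,0]}' >/dev/null; python3 -m creep '{"hand":[48,48,48,48,48],"delta_pos":[[-0.006,0.045,-0.01],[-0.006,0.045,-0.005],[-0.006,0.045,-0.005],[-0.006,0.045,-0.005],[-0.006,0.045,0]],"turn":[0,0,0,0,0]}' >/dev/null; python3 - <<'E'
from meas import *
info()
c=env.read_camera('wrist'); save(c,'wr8.png'); np.savez('w8.npz',**c)
for t in ('nut_large_center','nut_medium_center'):
    for r in env.pinpoint('wrist',t)[:4]: print(t,round(r['score'],2),np.round(r['location']),np.round(world(c,*r['location']),4), np.round(atz(c,*r['location'],.012),4))
E
```

```text
t 15.07 tcp [0.5 0.3 0.2] rack [-181.9  262.5] yaw 94.04 F [ 0.6 -0.7  0.6] gap 48.2 q [ 0.4  0.3 -0.1  1.2 -0.   0.3]
nut_large_center 0.9 [217. 271.] [ 0.5  0.2 -0. ] [0.5 0.2 0. ]
nut_large_center 0.81 [114. 356.] [ 0.4  0.3 -0. ] [0.4 0.3 0. ]
nut_large_center 0.72 [181. 344.] [0.5 0.3 0. ] [0.5 0.3 0. ]
nut_large_center 0.7 [168. 434.] [ 0.5  0.4 -0. ] [0.5 0.4 0. ]
nut_medium_center 0.43 [259. 388.] [0.5 0.3 0.2] [0.6 0.4 0. ]
```

View pics/wr8.png

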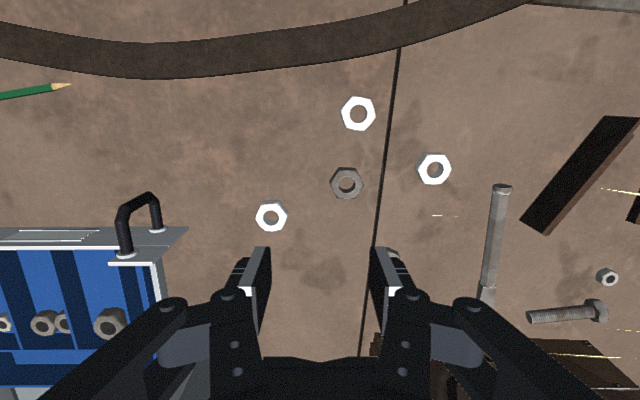

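```bash
sed -i 's/np.set_printoptions(precision=1/np.set_printoptions(precision=4/' meas.py; cat >> meas.py <<'E'
def hexfit(c,row,col,z,half=30,name=None,zmin=.006,af=None):
    """outline of the nut from depth-derived height; centre & flats angle in world"""
    h,w=c['depth'].shape; r,k=np.mgrid[max(0,row-half):row+half,max(0,col-half):col+half]; d=c['depth'][r,k]
    V=np.stack([(k-c['cx'])/c['fx']*d,(r-c['cy'])/c['fy']*d,d],-1)
    W=V@rot(c['orientation']).T+np.array(c['origin'])
    m=((W[...,2]>zmin)&(W[...,2]<z+.006)).astype(np.uint8)
    n,l,s,ce=cv2.connectedComponentsWithStats(m); 
    i=1+np.argmin([np.hypot(*(ce[j]-half))-s[j,4]*.05 for j in range(1,n)])
    m=(l==i)&(W[...,2]>z*.75); P=W[m][:,:2].astype(np.float32)
    hull=cv2.convexHull(P*1000)[:,0]
    # support widths over angle
    A=np.radians(np.arange(0,180,1)); wd=np.array([np.ptp(hull@[np.cos(a),np.sin(a)]) for a in A])
    fold=np.array([(wd[j]+wd[j+60]+wd[j+120])/3 for j in range(60)])
    f=np.fft.rfft(fold); ph=np.angle(f[1]); best=((-ph+np.pi)/(2*np.pi)*60)%60
    mid=(hull.max(0)+hull.min(0))/2; M=cv2.moments(hull.reshape(-1,1,2)); cen=np.array([M['m10'],M['m01']])/M['m00']
    print(name,'centre',np.round(cen/1000,4),'mid',np.round(mid/1000,4),'flat dirs',round(best,1),'+60k; width min/max',round(fold.min(),1),round(fold.max(),1),'top z',round(float(np.median(W[m][:,2])),4),'px',m.sum())
    return cen/1000,best
E
python3 - <<'E'
from meas import *
c=dict(np.load('w8.npz')); hexfit(c,183,346,.016,name='large')
hexfit(c,114,358,.016,name='white')
save(c,'cr8.png',(80,280,250,450),4)
info()
E
```

```text
large centre [0.4866 0.2963] mid [0.4868 0.2967] flat dirs 0.8 +60k; width min/max 31.0 34.1 top z 0.0158 px 562
white centre [0.4162 0.3006] mid [0.4162 0.3006] flat dirs 53.3 +60k; width min/max 31.0 34.2 top z 0.0159 px 660
t 15.22 tcp [0.4834 0.2689 0.1978] rack [-182.2  262.8] yaw 94.28 F [-0.3 -0.5 -0.7] gap 48.5 q [ 0.36  0.29 -0.1   1.18 -0.    0.29]
```

View pics/cr8.png

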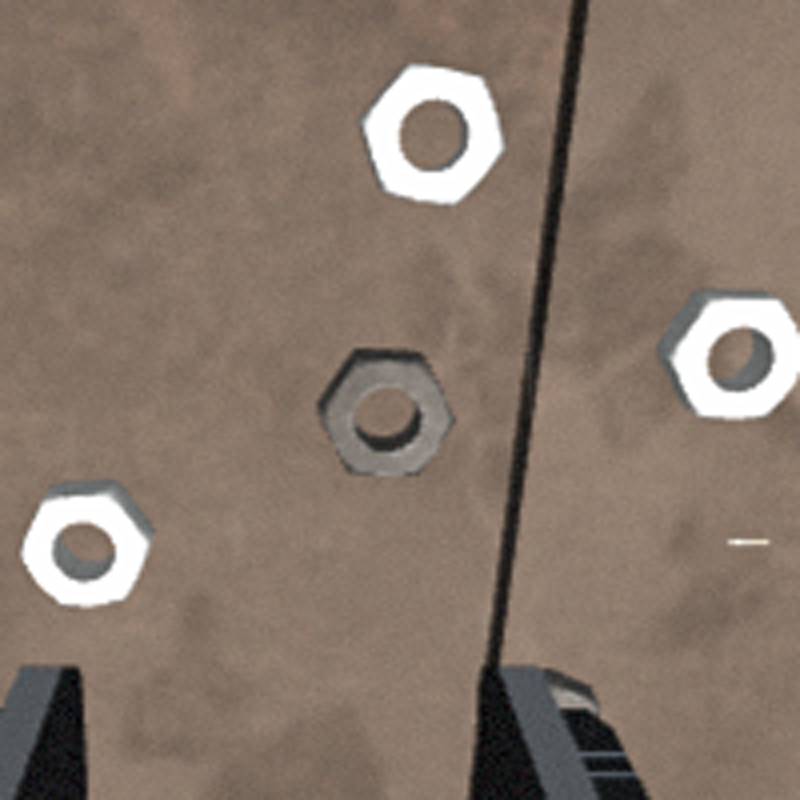

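```bash
python3 -c "
from plan import *
plan([.4867,.2965,.07],0.8,n=19)"
```

```text
from [0.4834 0.2689 0.1978] yaw 94.28 dyaw -93.48 d [ 0.0033  0.0276 -0.1278] rows 19 t 15.22
[[-0.0004, 0.0018, 0.0084], [-0.0002, 0.0018, 0.0084], [-0.0, 0.0018, 0.0084], [0.0001, 0.0018, 0.0084], [0.0003, 0.0018, 0.0084]] turn 0.984
[[0.0004, 0.0018, 0.0084], [0.0006, 0.0017, 0.0084], [0.0007, 0.0017, 0.0084], [0.0009, 0.0016, 0.0084], [0.001, 0.0015, 0.0084]] turn 0.984
[[0.0011, 0.0014, 0.0084], [0.0012, 0.0013, 0.0084], [0.0014, 0.0012, 0.0084], [0.0015, 0.0011, 0.0084], [0.0015, 0.001, 0.0084]] turn 0.984
[[0.0016, 0.0008, 0.0084], [0.0017, 0.0007, 0.0084], [0.0017, 0.0006, 0.0084], [0.0018, 0.0004, 0.0084]] turn 0.984
```

```bash
python3 -m creep '{"hand":[55,55,55,55,55],"delta_pos":[[0,0.009,0.01],[0,0.009,0.01],[0,0.009,0.01],[0,0.005,0.01],[0,0,0.01]],"turn":[1,1,1,1,1]}' >/dev/null; python3 -m creep '{"hand":[55,55,55,55,55],"delta_pos":[[0,0,0.01],[0,0,0.01],[0,0,0.01],[0,0,0.01],[0,0,0.01]],"turn":[1,1,1,1,1]}' >/dev/null; python3 -m creep '{"hand":[55,55,55,55,55],"delta_pos":[[0,0,0.008],[0,0,0.008],[0,0,0.008],[0,0,0.006],[0,0,0.006]],"turn":[1,1,1,1,1]}' >/dev/null; python3 - <<'E'
from meas import *
info(); plan([.4867,.2965,.04],0.8,n=5)
c=env.read_camera('wrist'); save(c,'wr9.png'); hexfit(c,250,320,.016,half=60,name='large')
E
```

```text
t 16.47 tcp [0.4849 0.2905 0.0888] rack [-179.1  284.2] yaw 18.69 F [ 0.2 -0.3 -0.3] gap 55.4 q [ 0.4   0.39 -0.24  0.95 -0.    1.64]
from [0.4849 0.2905 0.0888] yaw 18.69 dyaw -17.89 d [ 0.0018  0.006  -0.0488] rows 5 t 16.47
[[0.0013, 0.0009, 0.0122], [0.0013, 0.0008, 0.0122], [0.0014, 0.0007, 0.0122], [0.0014, 0.0007, 0.0122], [0.0015, 0.0006, 0.0122]] turn 0.715
large centre [0.4869 0.2964] mid [0.4869 0.2958] flat dirs 59.2 +60k; width min/max 31.0 33.9 top z 0.0158 px 1183
```

View pics/wr9.png

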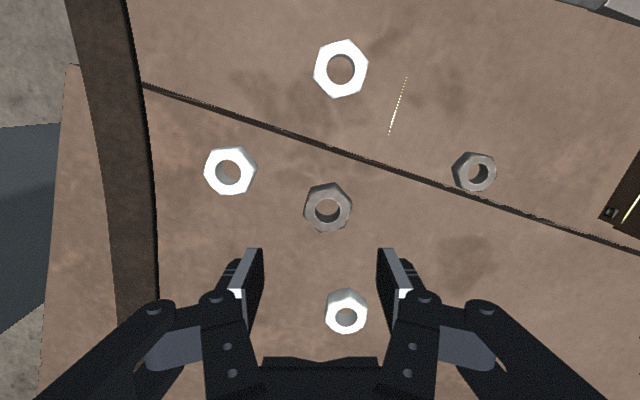

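```bash
python3 -m creep '{"hand":[48,48,48,48,48],"delta_pos":[[0.002,0.001,0.012],[0.002,0.001,0.012],[0.0015,0.001,0.012],[0.0015,0.0005,0.012],[0.001,0.0005,0.012]],"turn":[0.73,0.73,0.73,0.73,0.73]}' >/dev/null;python3 - <<'E'
from meas import *
info(); plan([.4869,.2962,.012],0.3,n=4)
E
```

```text
t 16.93 tcp [0.487 0.298 0.041] rack [-176.4  291.6] yaw 0.64 F [-0.  -0.2 -0.5] gap 47.7 q [ 0.41  0.44 -0.28  0.84 -0.    1.97]
from [0.487 0.298 0.041] yaw 0.64 dyaw -0.34 d [-0.0001 -0.0018 -0.029 ] rows 4 t 16.93
[[-0.0006, -0.0, 0.0091], [-0.0006, -0.0, 0.0091], [-0.0006, -0.0, 0.0091], [-0.0006, -0.0, 0.0091]] turn 0.017
```

```bash
python3 -m creep '{"hand":[48,48,48,48,0],"delta_pos":[[-0.0025,0,0.012],[0,0,0.012],[0,0,0.008],[0,0,0.004],[0,0,0]],"turn":[0.1,0,0,0,0]}' 40 >/dev/null; python3 -m creep '{"hand":[0,0,0,0,0],"delta_pos":[[0,0,0],[0,0,0],[0,0,0],[0,0,0],[0,0,-0.003]],"turn":[0,0,0,0,0]}' 40; python3 - <<'E'
from meas import *
info()
E
```

```text
clock: 17.77
tcp_pos: [0.4871, 0.2974, 0.0145]
orientation: [-0.0, 0.705, 0.709, -0.0]
wrist_force: [-1.2, -0.2, -0.3]
finger_gap: 0.0292
t 17.77 tcp [0.4871 0.2974 0.0145] rack [-176.3  291. ] yaw 0.29 F [-1.2 -0.2 -0.3] gap 29.2 q [ 0.41  0.47 -0.31  0.79 -0.    1.97]
```

```bash
python3 -m creep '{"hand":[0,0,0,0,0],"delta_pos":[[0,0,-0.03],[0,0,-0.04],[0,0,-0.04],[0,0,-0.035],[0,0,0]],"turn":[0,0,0,0,0]}' 40 >/dev/null; python3 - <<'E'
from meas import *
info()
for n in ('top','wrist'):
    c=env.read_camera(n); np.savez(n+'10.npz',**c); save(c,n+'10.png')
    for t in ('pocket_small','pocket_medium','pocket_large','tab'):
        for r in env.pinpoint(n,t)[:2]:
            p=atz(c,*r['location'],.033); print(n,t,round(r['score'],2),np.round(r['location']),np.round(w2r(p)*1000,1),np.round(world(c,*r['location']),3))
c=dict(np.load('top10.npz')); print(panel(c)); save(c,'tc10.png',(120,260,220,400),4)
E
```

```text
t 18.18 tcp [0.4908 0.2991 0.1374] rack [-172.6  292.4] yaw 0.3 F [ 1.1  0.1 -0.6] gap 29.4 q [ 0.41  0.36 -0.16  1.05 -0.    1.97]
top pocket_small 0.59 [199. 342.] [-87.4 -69.5] [ 0.603 -0.055  0.031]
top pocket_medium 0.76 [197. 325.] [-79.4 -23.8] [ 0.608 -0.009  0.032]
top pocket_large 0.56 [203. 302.] [-91.9  41.5] [0.59  0.055 0.033]
top tab 0.71 [193. 358.] [ -73.3 -115.2] [ 0.611 -0.099  0.105]
top tab 0.36 [264. 332.] [-266.9  -33.1] [ 0.421 -0.032  0.008]
(np.float64(-9.493313552198705), 161)
```

View pics/tc10.png

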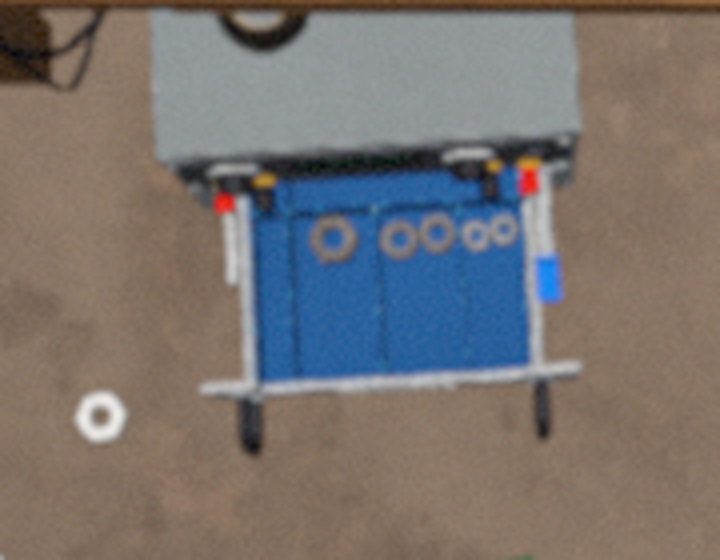

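View pics/wrist10.png

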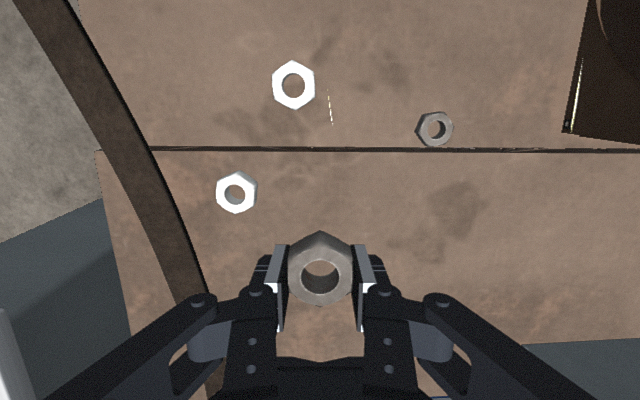

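```bash
python3 - <<'E'
from meas import *
c=dict(np.load('top10.npz'))
f=lambda col,row,z: np.round(w2r(atz(c,120+row/4,220+col/4,z))*1000,1)
for n,p,z in (('wall L|slot',(292,300),.059),('wall M|L',(381,300),.059),('wall S|M',(461,300),.059),('right wall',(530,300),.059),('left wall',(250,300),.059),('large nut',(333,238),.046),('med nut1',(398,240),.044),('med nut2',(438,233),.044),('panel top mid',(400,382),.068),('handleL',(252,448),.06),('handleR',(543,432),.06),('tab',(549,278),.104)): print(n,f(*p,z))
X=cloud(c)
# floor y-profile along row ~ 195
for r in (192,196,200,204): print(r,[(k,X[r,k].round(0).astype(int).tolist()) for k in range(282,356,3)])
c=dict(np.load('wrist10.npz')); hexfit(c,129,434,.013,name='med'); hexfit(c,86,293,.016,name='white')
E
```

```text
wall L|slot [-71.5  63.7]
wall M|L [-75.1   2.4]
wall S|M [-78.4 -52.5]
right wall [-81.2 -99.6]
left wall [-69.7  92.8]
large nut [-27.9  34.5]
med nut1 [-31.8 -10.7]
med nut2 [-28.6 -38.8]
panel top mid [-133.1   -8.3]
handleL [-171.7   95.7]
handleR [-171.9 -103. ]
tab [ -72.9 -112.5]
192 [(282, [-61, 94, 59]), (285, [-58, 89, 33]), (288, [-58, 81, 29]), (291, [-59, 72, 34]), (294, [-60, 63, 35]), (297, [-60, 55, 31]), (300, [-61, 47, 32]), (303, [-62, 37, 40]), (306, [-62, 30, 31]), (309, [-62, 21, 30]), (312, [-63, 12, 37]), (315, [-63, 4, 33]), (318, [-64, -4, 36]), (321, [-64, -12, 29]), (324, [-65, -21, 32]), (327, [-65, -29, 29]), (330, [-65, -38, 29]), (333, [-66, -46, 34]), (336, [-67, -55, 38]), (339, [-67, -63, 31]), (342, [-68, -71, 33]), (345, [-69, -80, 36]), (348, [-69, -88, 33]), (351, [-73, -96, 62]), (354, [-79, -104, 101])]
196 [(282, [-71, 96, 45]), (285, [-70, 89, 35]), (288, [-70, 81, 34]), (291, [-70, 73, 30]), (294, [-70, 65, 26]), (297, [-71, 56, 31]), (300, [-72, 47, 36]), (303, [-74, 38, 41]), (306, [-73, 30, 32]), (309, [-74, 22, 34]), (312, [-74, 14, 30
[... 993 characters left out ...]
4, 65, 32]), (297, [-94, 56, 34]), (300, [-95, 48, 33]), (303, [-95, 40, 32]), (306, [-96, 31, 33]), (309, [-96, 23, 28]), (312, [-96, 15, 30]), (315, [-100, 5, 56]), (318, [-98, -2, 34]), (321, [-98, -11, 34]), (324, [-99, -19, 38]), (327, [-99, -27, 30]), (330, [-100, -36, 37]), (333, [-100, -44, 31]), (336, [-103, -53, 57]), (339, [-101, -61, 34]), (342, [-101, -69, 28]), (345, [-102, -78, 31]), (348, [-102, -86, 33]), (351, [-105, -94, 50]), (354, [-105, -102, 51])]
med centre [0.5735 0.3526] mid [0.5736 0.3525] flat dirs 39.6 +60k; width min/max 25.0 27.7 top z 0.0126 px 690
white centre [0.465  0.3837] mid [0.465  0.3835] flat dirs 2.5 +60k; width min/max 31.0 34.5 top z 0.0158 px 1174
```

```bash
python3 - <<'E'
from plan import *
p=r2w(-.090,.0335); print(p); plan([p[0],p[1],.135],4.3,n=8)
E
```

```text
[0.59254155 0.04715762]
from [0.4869 0.2972 0.1297] yaw 0.28 dyaw 4.02 d [ 0.1057 -0.2501  0.0053] rows 8 t 18.68
[[-0.0392, 0.0163, -0.0008], [-0.0393, 0.016, -0.0008], [-0.0394, 0.0156, -0.0008], [-0.0396, 0.0153, -0.0008], [-0.0397, 0.0149, -0.0008]] turn -0.101
[[-0.0398, 0.0146, -0.0008], [-0.04, 0.0142, -0.0008], [-0.0401, 0.0139, -0.0008]] turn -0.101
```

```bash
python3 -m creep '{"hand":[0,0,0,0,0],"delta_pos":[[-0.03,0.012,-0.002],[-0.04,0.016,-0.002],[-0.04,0.016,-0.001],[-0.04,0.0155,0],[-0.04,0.015,0]],"turn":[-0.1,-0.1,-0.1,-0.1,-0.1]}' 40 >/dev/null; python3 -m creep '{"hand":[0,0,0,0,0],"delta_pos":[[-0.04,0.0145,0],[-0.04,0.0145,0],[-0.035,0.012,0],[-0.012,0.005,0],[0,0,0]],"turn":[-0.1,-0.1,-0.1,0,0]}' 40 >/dev/null;  python3 - <<'E'
from plan import *
info()
p=r2w(-.090,.0335); print(p); plan([p[0],p[1],.046],4.3,n=5)
c=env.read_camera('wrist'); save(c,'wr11.png')
E
```

```text
t 19.52 tcp [0.5942 0.0451 0.1341] rack [-88.5  31.3] yaw 4.05 F [ 0.2  0.3 -0.4] gap 29.1 q [-0.06  0.4  -0.09  1.07 -0.    1.44]
[0.59254155 0.04715762]
from [0.5942 0.0451 0.1341] yaw 4.05 dyaw 0.25 d [-0.0016  0.0021 -0.0881] rows 5 t 19.52
[[0.0006, -0.0004, 0.022], [0.0006, -0.0004, 0.022], [0.0006, -0.0004, 0.022], [0.0006, -0.0004, 0.022], [0.0006, -0.0004, 0.022]] turn -0.01
```

View pics/wr11.png

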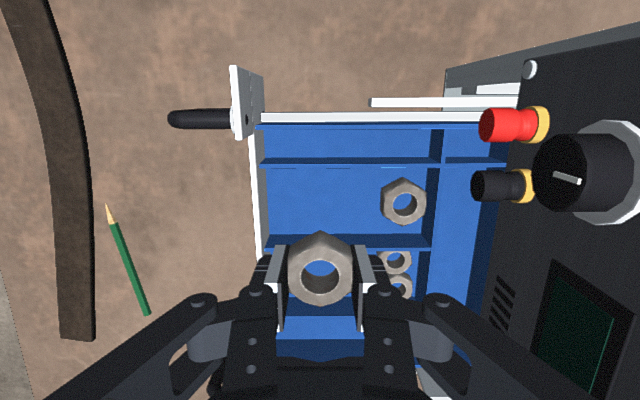

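```bash
python3 - <<'E'
from meas import *
c=env.read_camera('wrist'); X=cloud(c); np.savez('w11.npz',**c)
for k in (300,340,370): print(k,[(r,X[r,k].round(0).astype(int).tolist()) for r in list(range(150,172,2))+list(range(228,250,2))])
print([(k,X[200,k].round(0).astype(int).tolist()) for k in range(236,460,6)])
E
```

```text
300 [(150, [-105, 75, 33]), (152, [-105, 73, 32]), (154, [-105, 72, 33]), (156, [-105, 71, 34]), (158, [-105, 69, 33]), (160, [-105, 68, 36]), (162, [-104, 68, 44]), (164, [-104, 68, 51]), (166, [-103, 68, 58]), (168, [-103, 67, 61]), (170, [-103, 65, 59]), (228, [-106, 13, 33]), (230, [-106, 11, 33]), (232, [-106, 10, 33]), (234, [-106, 8, 33]), (236, [-106, 7, 34]), (238, [-106, 7, 38]), (240, [-100, 45, 125]), (242, [-100, 45, 127]), (244, [-99, 46, 130]), (246, [-99, 45, 131]), (248, [-99, 46, 134])]
340 [(150, [-76, 75, 33]), (152, [-76, 73, 34]), (154, [-75, 72, 32]), (156, [-75, 70, 33]), (158, [-75, 69, 33]), (160, [-76, 68, 37]), (162, [-76, 68, 45]), (164, [-76, 68, 51]), (166, [-77, 68, 58]), (168, [-77, 67, 59]), (170, [-77, 66, 59]), (228, [-74, 13, 33]), (230, [-74, 12, 33]), (232, [-74, 10, 33]), (234, [-74, 8, 32]), (236, [-75, 7, 35]), (238, [-75, 7, 38]), (240, [-80, 45, 124]), (242, [-81, 45, 126]), (244, [-81, 45, 129]), (246, [-81, 45, 131]), (248, [-81, 45, 134])]
370 [(150, [-54, 75, 33]), (152, [-54, 73, 33]), (154, [-54, 72, 34]), (156, [-53, 70, 32]), (158, 
[... 523 characters left out ...]
, [-127, 37, 33]), (278, [-122, 37, 33]), (284, [-118, 36, 32]), (290, [-113, 37, 33]), (296, [-109, 37, 34]), (302, [-104, 37, 33]), (308, [-99, 36, 32]), (314, [-95, 36, 32]), (320, [-90, 36, 32]), (326, [-86, 36, 32]), (332, [-81, 36, 32]), (338, [-76, 36, 33]), (344, [-72, 37, 33]), (350, [-67, 36, 33]), (356, [-63, 37, 34]), (362, [-58, 36, 33]), (368, [-53, 36, 33]), (374, [-49, 36, 32]), (380, [-44, 37, 33]), (386, [-43, 41, 48]), (392, [-39, 42, 50]), (398, [-30, 36, 32]), (404, [-26, 36, 32]), (410, [-21, 36, 33]), (416, [-22, 41, 49]), (422, [-17, 41, 48]), (428, [-10, 39, 41]), (434, [-10, 42, 52]), (440, [-8, 45, 59]), (446, [6, 36, 33]), (452, [11, 36, 32]), (458, [15, 37, 34])]
```

```bash
python3 -m creep '{"hand":[0,0,0,0,0],"delta_pos":[[0.005,-0.002,0.02],[0,0,0.028],[0,0,0.028],[0,0,0.022],[0,0,0.008]],"turn":[-0.05,0,0,0,0]}' 40 >/dev/null;  python3 - <<'E'
from plan import *
info()
E
```

```text
t 20.03 tcp [0.5883 0.0536 0.047 ] rack [-93.7  40.3] yaw 4.68 F [-0.4  0.9 -0.8] gap 29.7 q [-0.05  0.47 -0.22  0.89  0.    1.44]
```

```bash
python3 -m creep '{"hand":[0,0,0,0,0],"delta_pos":[[0,0,0],[0,0,0.001],[0,0,0],[0,0,0],[0,0,0]],"turn":[0,0,0,0,0]}' 40 >/dev/null;  python3 - <<'E'
from plan import *
info()
E
```

```text
t 20.45 tcp [0.5922 0.0516 0.0504] rack [-90.   37.9] yaw 4.54 F [ 0.7  0.2 -0.8] gap 28.7 q [-0.05  0.47 -0.21  0.89 -0.    1.44]
```

```bash
python3 -m creep '{"hand":[0,0,0,0,0],"delta_pos":[[0,0,0],[0,0,0],[0,0,0.001],[0,0,0.001],[0,0,0]],"turn":[0,0,0,0,0]}' 40 >/dev/null;  python3 - <<'E'
from plan import *
info()
c=env.read_camera('wrist'); save(c,'wr12.png');info()
E
```

```text
t 20.87 tcp [0.5911 0.0514 0.0472] rack [-91.1  37.9] yaw 4.52 F [ 0.4  0.3 -1.5] gap 29.7 q [-0.05  0.47 -0.22  0.88 -0.    1.44]
t 20.92 tcp [0.5911 0.0514 0.0473] rack [-91.1  37.9] yaw 4.52 F [-0.1  0.2 -0.8] gap 29.4 q [-0.05  0.47 -0.22  0.88 -0.    1.44]
```

View pics/wr12.png

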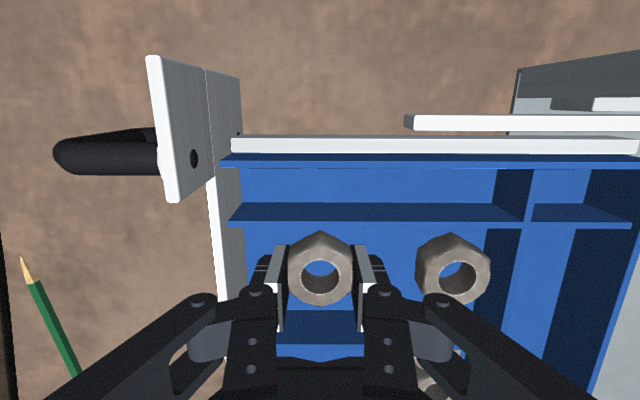

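```bash
python3 -m creep '{"hand":[0,0,38,42,42],"delta_pos":[[0,0,0.002],[0,0,0],[0,0,0],[0,0,0],[0,0,0]],"turn":[0,0,0,0,0]}' 40 ; python3 -m creep '{"hand":[42,42,42,42,42],"delta_pos":[[0,0,-0.01],[0,0,-0.025],[0,0,-0.04],[0,0,-0.04],[0,0,-0.01]],"turn":[0,0,0,0,0]}' 40 >/dev/null; python3 - <<'E'
from plan import *
info()
c=env.read_camera('wrist'); save(c,'wr13.png')
plan([.5735,.3526,.16],39.6,n=10)
plan([.5735,.3526,.16],-20.4,n=10)
E
```

```text
clock: 21.33
tcp_pos: [0.5914, 0.0515, 0.046]
orientation: [0.0, 0.679, 0.735, 0.0]
wrist_force: [0.6, 0.6, 0.3]
finger_gap: 0.0422
t 21.75 tcp [0.594  0.0514 0.152 ] rack [-88.2  37.7] yaw 4.54 F [0.8 0.5 0.4] gap 41.8 q [-0.05  0.39 -0.07  1.1  -0.    1.44]
from [0.5943 0.0514 0.1517] yaw 4.54 dyaw 35.06 d [-0.0208  0.3012  0.0083] rows 10 t 21.8
[[0.0377, 0.0004, -0.001], [0.0376, 0.0027, -0.001], [0.0374, 0.005, -0.001], [0.037, 0.0073, -0.001], [0.0365, 0.0095, -0.001]] turn -0.701
[[0.0359, 0.0117, -0.001], [0.0351, 0.0139, -0.001], [0.0342, 0.016, -0.001], [0.0331, 0.0181, -0.001], [0.032, 0.0201, -0.001]] turn -0.701
from [0.5943 0.0514 0.1517] yaw 4.54 dyaw -24.94 d [-0.0208  0.3012  0.0083] rows 10 t 21.8
[[0.0377, 0.0004, -0.001], [0.0377, -0.0013, -0.001], [0.0376, -0.0029, -0.001], [0.0375, -0.0045, -0.001], [0.0372, -0.0062, -0.001]] turn 0.499
[[0.0369, -0.0078, -0.001], [0.0366, -0.0094, -0.001], [0.0361, -0.011, -0.001], [0.0356, -0.0125, -0.001], [0.035, -0.0141, -0.001]] turn 0.499
```

View pics/wr13.png

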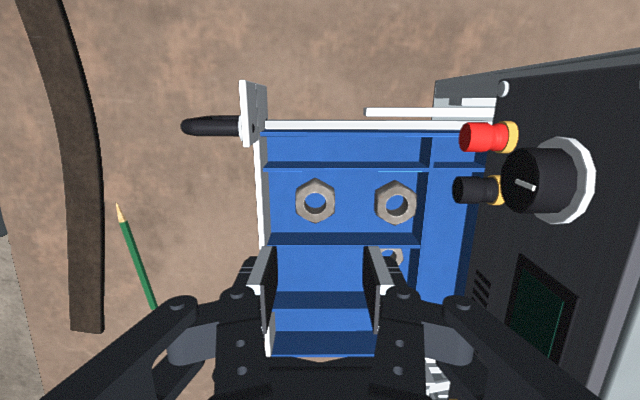

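```bash
python3 -m creep '{"hand":[42,42,42,42,42],"delta_pos":[[0.038,0,0],[0.038,-0.001,0],[0.038,-0.003,0],[0.0375,-0.0045,0],[0.037,-0.006,0]],"turn":[0.5,0.5,0.5,0.5,0.5]}' 40 >/dev/null; python3 -m creep '{"hand":[42,42,42,42,42],"delta_pos":[[0.037,-0.008,0.01],[0.0365,-0.0095,0.02],[0.036,-0.011,0.02],[0.0355,-0.0125,0.02],[0.035,-0.014,0.01]],"turn":[0.5,0.5,0.5,0.5,0.5]}' 40 >/dev/null; python3 - <<'E'
from meas import *
info()
plan([.5735,.3526,.03],-20.4,n=5)
c=env.read_camera('wrist'); save(c,'wr14.png'); np.savez('w14.npz',**c)
for r in env.pinpoint('wrist','nut_medium_center')[:3]: print(r)
E
```

```text
t 22.63 tcp [0.5683 0.3538 0.0786] rack [-91.1 341.1] yaw -20.59 F [ 0.2 -0.5 -1. ] gap 42.1 q [ 0.44  0.58  0.05  1.05 -0.    2.37]
from [0.5683 0.3538 0.0786] yaw -20.59 dyaw 0.19 d [ 0.0052 -0.0012 -0.0486] rows 5 t 22.63
[[0.0002, 0.0013, 0.0122], [0.0002, 0.0013, 0.0122], [0.0002, 0.0013, 0.0122], [0.0002, 0.0013, 0.0122], [0.0002, 0.0013, 0.0122]] turn -0.008
{'location': [215.7, 330.2], 'score': 0.91}
```

View pics/wr14.png

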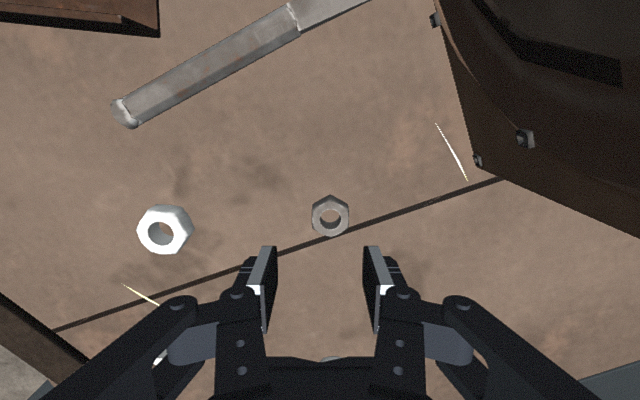

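```bash
python3 - <<'E'
from meas import *
c=dict(np.load('w14.npz')); hexfit(c,216,330,.013,name='med')
for rk in ((165,480),(150,470),(140,525),(100,470),(180,520),(20,435),(215,590)): print(rk,np.round(world(c,*rk),3))
s=dict(np.load('scene0.npz'))
E
```

```text
med centre [0.574  0.3528] mid [0.5738 0.3529] flat dirs 38.7 +60k; width min/max 24.9 27.7 top z 0.0126 px 838
(165, 480) [0.673 0.355 0.016]
(150, 470) [ 0.676  0.361 -0.001]
(140, 525) [0.664 0.383 0.084]
(100, 470) [0.674 0.396 0.021]
(180, 520) [0.675 0.354 0.054]
(20, 435) [0.664 0.442 0.025]
(215, 590) [0.676 0.351 0.097]
```

```bash
python3 -m creep '{"hand":[42,42,42,42,42],"delta_pos":[[0,0.003,0.01],[0,0.003,0.014],[0,0.001,0.016],[0,0,0.016],[0,0,0.006]],"turn":[0.02,0,0,0,0]}' 40 >/dev/null; python3 - <<'E'
from meas import *
info()
plan([.574,.3528,.012],-21,n=3)
E
```

```text
t 23.15 tcp [0.5749 0.3487 0.0296] rack [-85.  335.5] yaw -20.69 F [ 0.  -0.1 -1.2] gap 41.9 q [ 0.43  0.63  0.    0.95 -0.    2.36]
from [0.5749 0.3487 0.0296] yaw -20.69 dyaw -0.31 d [-0.0009  0.0041 -0.0176] rows 3 t 23.15
[[0.0015, -0.001, 0.0074], [0.0015, -0.001, 0.0074], [0.0015, -0.001, 0.0074]] turn 0.021
```

```bash
python3 -m creep '{"hand":[42,42,42,42,0],"delta_pos":[[0.004,-0.002,0.006],[0,0,0.008],[0,0,0.006],[0,0,0.002],[0,0,0]],"turn":[0.05,0,0,0,0]}' 40; python3 -m creep '{"hand":[0,0,0,0,0],"delta_pos":[[0,0,0],[0,0,0],[0,0,0],[0,0,0],[0,0,-0.003]],"turn":[0,0,0,0,0]}' 40; python3 - <<'E'
from meas import *
info()
E
```

```text
clock: 23.57
tcp_pos: [0.575, 0.3545, 0.0143]
orientation: [0.0, 0.823, 0.568, -0.0]
wrist_force: [-0.3, 0.6, 0.7]
finger_gap: 0.0315
clock: 23.98
tcp_pos: [0.5748, 0.3546, 0.0168]
orientation: [0.0, 0.823, 0.568, -0.0]
wrist_force: [-0.4, -0.3, -0.5]
finger_gap: 0.0227
t 23.98 tcp [0.5748 0.3546 0.0168] rack [-84.6 341.4] yaw -20.82 F [-0.4 -0.3 -0.5] gap 22.7 q [ 0.43  0.64 -0.    0.93 -0.    2.37]
```

```bash
python3 -m creep '{"hand":[0,0,0,0,0],"delta_pos":[[0,0,-0.03],[0,0,-0.04],[0,0,-0.04],[0,0,-0.03],[0,0,-0.01]],"turn":[-0.5,-0.5,-0.5,-0.5,-0.5]}' 40 >/dev/null; python3 - <<'E'
from meas import *
info()
c=env.read_camera('wrist'); save(c,'wr15.png')
p=r2w(-.090,-.023);plan([p[0],p[1],.14],4.3,n=10)
E
```

```text
t 24.4 tcp [0.5772 0.3557 0.1426] rack [-82.1 342.4] yaw -8.19 F [-0.4 -0.2  0.3] gap 23.0 q [ 0.43  0.55  0.16  1.18 -0.    2.15]
from [0.5774 0.3559 0.1427] yaw -8.08 dyaw 12.38 d [ 0.0194 -0.365  -0.0027] rows 10 t 24.45
[[-0.0448, 0.0088, 0.0003], [-0.045, 0.0078, 0.0003], [-0.0452, 0.0069, 0.0003], [-0.0453, 0.0059, 0.0003], [-0.0454, 0.0049, 0.0003]] turn -0.248
[[-0.0455, 0.0039, 0.0003], [-0.0456, 0.0029, 0.0003], [-0.0457, 0.002, 0.0003], [-0.0457, 0.001, 0.0003], [-0.0457, -0.0, 0.0003]] turn -0.248
```

View pics/wr15.png

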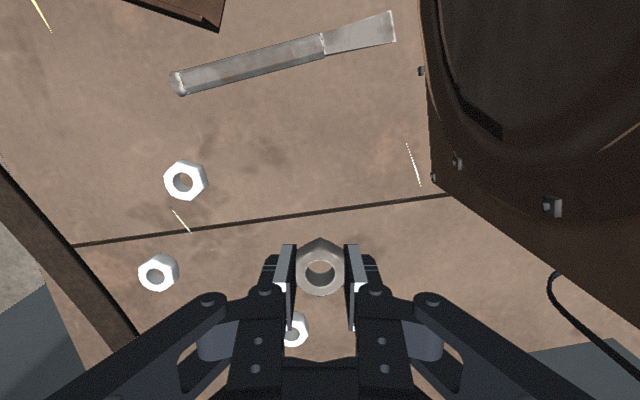

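Medium nut is held flat at (320,270) in the jaws. Carrying it to the middle compartment.

```bash
python3 -m creep '{"hand":[0,0,0,0,0],"delta_pos":[[-0.035,0.007,0],[-0.045,0.008,0],[-0.045,0.007,0],[-0.045,0.006,0],[-0.045,0.005,0]],"turn":[-0.3,-0.3,-0.3,-0.3,-0.3]}' 40 >/dev/null;python3 -m creep '{"hand":[0,0,0,0,0],"delta_pos":[[-0.045,0.004,0],[-0.045,0.003,0],[-0.045,0.002,0],[-0.045,0.001,0],[-0.045,0,0]],"turn":[-0.25,-0.25,-0.25,-0.25,0]}' 40 >/dev/null; python3 -m creep '{"hand":[0,0,0,0,0],"delta_pos":[[-0.014,0,0],[0,0,0],[0,0,0],[0,0,0],[0,0,0]],"turn":[0,0,0,0,0]}' 40 >/dev/null; python3 - <<'E'
from meas import *
info()
c=env.read_camera('wrist'); save(c,'wr16.png'); X=cloud(c)
print([(r,X[r,330].round(0).astype(int).tolist()) for r in range(150,250,4)])
p=r2w(-.090,-.023);plan([p[0],p[1],.048],4.3,n=5)
E
```

```text
t 25.7 tcp [ 0.5996 -0.0085  0.1368] rack [-87.1 -22.5] yaw 4.27 F [-1.3 -0.2  0. ] gap 23.3 q [-0.15  0.41 -0.08  1.09  0.    1.35]
[(150, [-81, 19, 32]), (154, [-81, 16, 33]), (158, [-81, 13, 34]), (162, [-81, 10, 34]), (166, [-80, 7, 34]), (170, [-81, 7, 49]), (174, [-81, 6, 58]), (178, [-80, -3, 33]), (182, [-80, -6, 33]), (186, [-80, -9, 33]), (190, [-80, -12, 32]), (194, [-80, -15, 33]), (198, [-80, -18, 33]), (202, [-80, -21, 33]), (206, [-80, -24, 34]), (210, [-80, -28, 34]), (214, [-80, -32, 31]), (218, [-80, -35, 33]), (222, [-80, -38, 34]), (226, [-80, -42, 32]), (230, [-80, -45, 34]), (234, [-80, -49, 32]), (238, [-80, -51, 35]), (242, [-83, -13, 124]), (246, [-83, -13, 129])]
from [ 0.5997 -0.0084  0.1369] yaw 4.29 dyaw 0.01 d [-0.0029 -0.0007 -0.0889] rows 5 t 25.75
[[-0.0001, -0.0007, 0.0222], [-0.0001, -0.0007, 0.0222], [-0.0001, -0.0007, 0.0222], [-0.0001, -0.0007, 0.0222], [-0.0001, -0.0007, 0.0222]] turn -0.0
```

View pics/wr16.png

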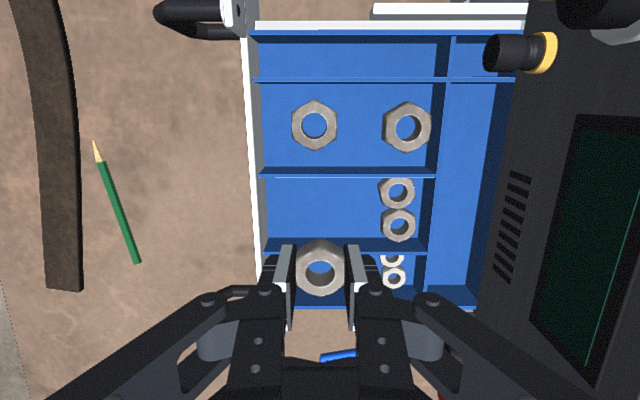

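```bash
python3 -m creep '{"hand":[0,0,0,0,0],"delta_pos":[[0,-0.003,0.02],[0,0,0.028],[0,0,0.028],[0,0,0.025],[0,0,0.006]],"turn":[0,0,0,0,0]}' 40 >/dev/null;python3 -m creep '{"hand":[0,0,0,0,0],"delta_pos":[[0,0,0.0025],[0,0,0],[0,0,0],[0,0,0],[0,0,0]],"turn":[0,0,0,0,0]}' 40 >/dev/null; python3 - <<'E'
from meas import *
info()
c=env.read_camera('wrist'); save(c,'wr17.png')
E
```

```text
t 26.58 tcp [ 0.5985 -0.0103  0.0508] rack [-88.4 -24.2] yaw 4.19 F [ 0.6 -0.1  0.2] gap 23.1 q [-0.15  0.48 -0.2   0.89 -0.    1.35]
```

View pics/wr17.png

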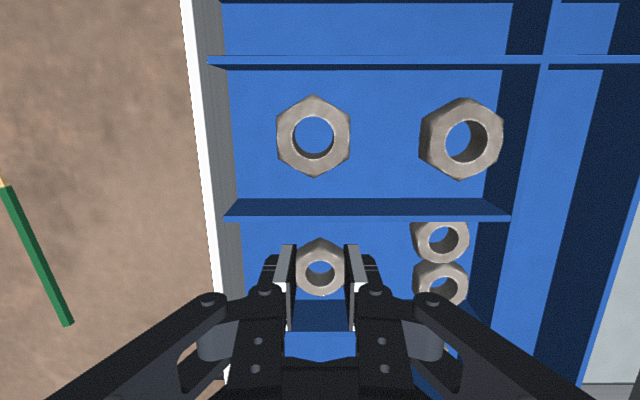

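```bash
python3 -m creep '{"hand":[0,0,0,0,0],"delta_pos":[[0,0,0.002],[0,0,0.0015],[0,0,0.0005],[0,0,0],[0,0,0]],"turn":[0,0,0,0,0]}' 40 ; python3 -m creep '{"hand":[34,38,38,38,38],"delta_pos":[[0,0,0],[0,0,0],[0,0,0],[0,0,-0.01],[0,0,-0.03]],"turn":[0,0,0,0,0]}' 40 >/dev/null; python3 -m creep '{"hand":[38,38,38,38,38],"delta_pos":[[0,0,-0.04],[0,0,-0.04],[0,0,-0.005],[0,0,0],[0,0,0]],"turn":[0,0,0,0,0]}' 40 >/dev/null; python3 - <<'E'
from meas import *
info()
c=env.read_camera('wrist'); save(c,'wr18.png'); np.savez('w18.npz',**c); X=cloud(c)
P=c['pixels'].astype(int)
for t in ('tab','pocket_medium'):
    for r in env.pinpoint('wrist',t)[:2]: print(t,r,w2r(world(c,*r['location']))*1000)
E
```

```text
clock: 27.05
tcp_pos: [0.5985, -0.0103, 0.0478]
orientation: [0.001, 0.681, 0.732, 0.001]
wrist_force: [-1.2, 0.7, 9.1]
finger_gap: 0.0229
t 27.88 tcp [ 0.5976 -0.0102  0.1464] rack [-89.3 -24.1] yaw 4.18 F [-0.  -0.   0.5] gap 37.7 q [-0.15  0.4  -0.07  1.1  -0.    1.35]
tab {'location': [355.3, 343.5], 'score': 0.81} [ -74.3102 -111.7043]
tab {'location': [120.9, 315.3], 'score': 0.46} [-93.4597  37.6147]
pocket_medium {'location': [197.9, 323.9], 'score': 0.68} [-87.0275 -18.8826]
pocket_medium {'location': [256.9, 323.7], 'score': 0.6} [-86.8907 -75.8517]
```

View pics/wr18.png

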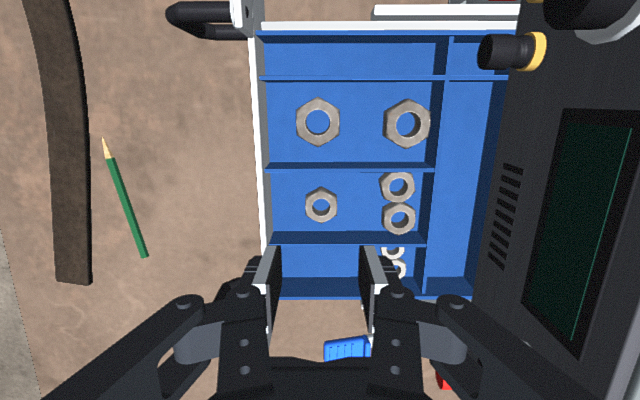

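```bash
python3 -c "
from plan import *
p=r2w(-.089,-.112);plan([p[0],p[1],.118],4.3,n=5)"
```

```text
from [ 0.5964 -0.01    0.1445] yaw 4.18 dyaw 0.12 d [ 0.0081 -0.0878 -0.0265] rows 5 t 28.03
[[-0.022, 0.0004, 0.0066], [-0.022, 0.0004, 0.0066], [-0.022, 0.0004, 0.0066], [-0.022, 0.0004, 0.0066], [-0.0221, 0.0004, 0.0066]] turn -0.005
```

```bash
python3 -m creep '{"hand":[20,20,20,20,20],"delta_pos":[[-0.03,0.0005,0],[-0.03,0.0005,0.004],[-0.03,0.0005,0.01],[-0.02,0.0005,0.01],[0,0,0.008]],"turn":[-0.02,0,0,0,0]}' 40 >/dev/null; python3 - <<'E'
from meas import *
info()
p=r2w(-.089,-.112);plan([p[0],p[1],.118],4.3,n=1)
c=env.read_camera('wrist'); save(c,'wr19.png'); X=cloud(c); P=c['pixels'].astype(int)
m=(P[...,2]>120)&(P[...,2]-P[...,0]>60)&(X[...,2]>75)&(X[...,1]<-95); q=X[m]; print('tab',len(q),np.nanmedian(q,0),np.nanpercentile(q,[3,97],axis=0))
E
```

```text
t 28.45 tcp [ 0.6052 -0.1007  0.1186] rack [ -88.4 -114.9] yaw 4.08 F [ 0.4 -0.4 -0.5] gap 20.2 q [-0.3   0.45 -0.06  1.06 -0.    1.2 ]
from [ 0.6052 -0.1007  0.1186] yaw 4.08 dyaw 0.22 d [-0.0008  0.0028 -0.0006] rows 1 t 28.45
[[0.0036, -0.0007, 0.0007]] turn -0.044
tab 1491 [ -70.5979 -107.0499  104.4794] [[ -87.2618 -116.0714  100.8469]
 [ -57.4454 -101.9738  108.2842]]
```

View pics/wr19.png

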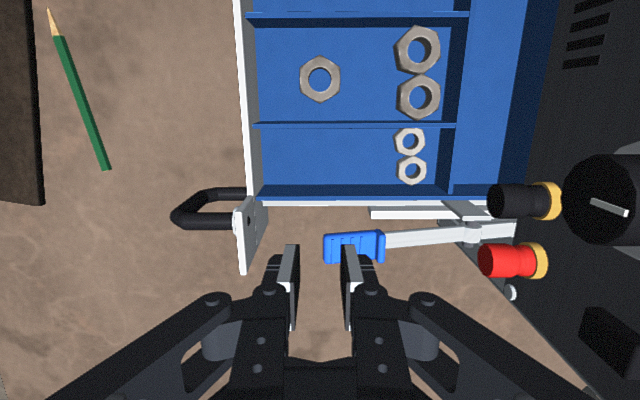

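```bash
python3 -m creep '{"hand":[20,20,20,20,20],"delta_pos":[[0.006,-0.0005,0.002],[0,0,0.005],[0,0,0.005],[0,0,0.005],[0,0,0]],"turn":[0,0,0,0,0]}' 40 >/dev/null; python3 - <<'E'
from meas import *
info()
E
```

```text
t 28.92 tcp [ 0.6047 -0.092   0.1067] rack [ -88.3 -106.2] yaw 4.35 F [-0.7  0.4  2.1] gap 20.1 q [-0.28  0.45 -0.09  1.03  0.    1.21]
```

```bash
python3 -m creep '{"hand":[20,20,20,20,20],"delta_pos":[[-0.003,0,0.005],[0,0,0.005],[0,0,0.004],[0,0,0.002],[0,0,0]],"turn":[0,0,0,0,0]}' 40 >/dev/null; python3 - <<'E'
from meas import *
info()
c=env.read_camera('wrist'); save(c,'wr20.png'); X=cloud(c); P=c['pixels'].astype(int)
m=(P[...,2]>120)&(P[...,2]-P[...,0]>60)&(X[...,2]>75)&(X[...,1]<-95); q=X[m]; print('tab',len(q),np.nanmedian(q,0),np.nanpercentile(q,[3,97],axis=0))
E
```

```text
t 29.33 tcp [ 0.6053 -0.0953  0.094 ] rack [ -88.  -109.5] yaw 4.29 F [0.2 3.2 4.5] gap 19.9 q [-0.29  0.46 -0.1   1.    0.    1.21]
tab 1006 [ -81.3447 -106.3619   82.1991] [[ -89.3347 -115.9572   79.782 ]
 [ -60.7446 -101.9081   88.7589]]
```

View pics/wr20.png

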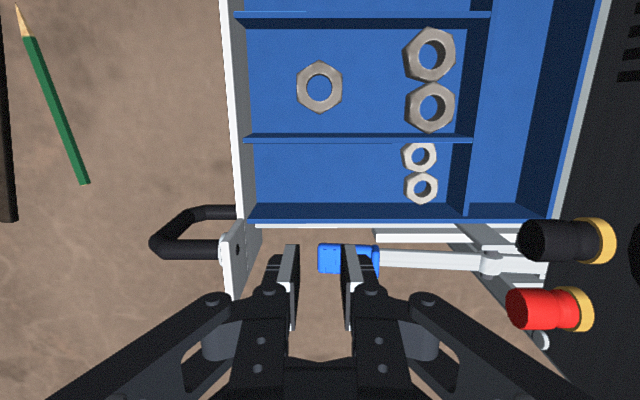

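```bash
python3 -m creep '{"hand":[20,20,20,20,20],"delta_pos":[[0,0.004,0.0005],[0,0.005,0],[0,0.005,0],[0,0.005,0],[0,0.005,0]],"turn":[0,0,0,0,0]}' 40 >/dev/null; python3 - <<'E'
from meas import *
info()
c=env.read_camera('wrist'); print(panel(c))
E
```

```text
t 29.8 tcp [ 0.6247 -0.0939  0.0938] rack [ -68.5 -109.6] yaw 4.28 F [-3.   2.   3.8] gap 19.8 q [-0.28  0.5  -0.05  1.03 -0.    1.22]
(np.float64(-110.1735304147588), 2619)
```

```bash
python3 -m creep '{"hand":[20,20,20,20,20],"delta_pos":[[0,0.003,0],[0,0.002,0],[0,0,-0.01],[0,-0.01,-0.025],[0,-0.02,-0.03]],"turn":[0,0,0,0,0]}' 40 >/dev/null; python3 - <<'E'
from meas import *
info()
c=env.read_camera('wrist'); print(panel(c)); save(c,'wr21.png'); X=cloud(c); P=c['pixels'].astype(int)
m=(P[...,2]>120)&(P[...,2]-P[...,0]>60)&(X[...,2]>75)&(X[...,1]<-95); q=X[m]; print('tab',len(q),np.nanmedian(q,0),np.nanpercentile(q,[3,97],axis=0))
E
```

```text
t 30.27 tcp [ 0.6046 -0.0959  0.1448] rack [ -88.7 -110. ] yaw 4.28 F [ 1.1 -0.7  0.2] gap 19.6 q [-0.29  0.43 -0.03  1.12 -0.    1.21]
(np.float64(-105.9668709943766), 930)
tab 1182 [ -51.5709 -108.574    90.4518] [[ -66.2105 -116.3944   88.1115]
 [ -37.5528 -101.9398   94.5957]]
```

View pics/wr21.png

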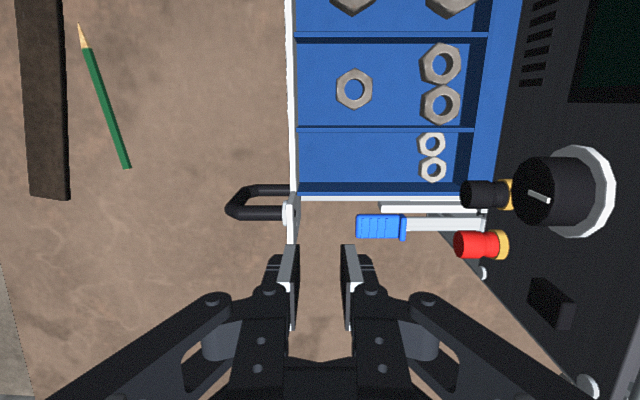

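```bash
python3 -c "
from plan import *
p=r2w(-.185,0);plan([p[0],p[1],.1],4.3,n=6)"
```

```text
from [ 0.6036 -0.0965  0.1511] yaw 4.26 dyaw 0.04 d [-0.1033  0.1031 -0.0511] rows 6 t 30.32
[[0.023, -0.0199, 0.0106], [0.023, -0.0199, 0.0106], [0.023, -0.0199, 0.0106], [0.023, -0.0198, 0.0106], [0.023, -0.0198, 0.0106]] turn -0.001
[[0.023, -0.0198, 0.0106]] turn -0.001
```

```bash
python3 -m creep '{"hand":[85,85,85,85,85],"delta_pos":[[0,-0.03,0],[0.02,-0.035,0],[0.03,-0.035,0],[0.04,-0.02,0],[0.042,0,0.01]],"turn":[0,0,0,0,0]}' 60 >/dev/null; python3 -m creep '{"hand":[85,85,85,85,85],"delta_pos":[[0.006,0,0.025],[0,0,0.035],[0,0,0.035],[0,0,0.03],[0,0,0.01]],"turn":[0,0,0,0,0]}' 60 >/dev/null;python3 - <<'E'
from meas import *
info()
c=env.read_camera('wrist'); print(panel(c)); save(c,'wr22.png')
E
```

```text
t 31.15 tcp [0.4983 0.0075 0.0271] rack [-186.9    1. ] yaw 4.27 F [-0.2 -0.4 -0.1] gap 84.9 q [-0.15  0.35 -0.48  0.75 -0.    1.35]
(np.float64(-110.59121060639754), 15068)
```

View pics/wr22.png

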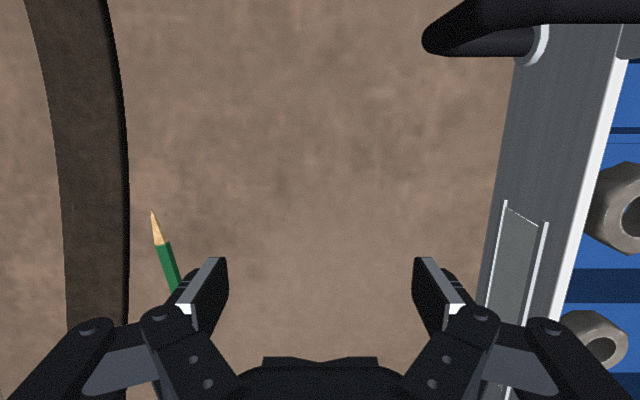

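```bash
python3 -m creep '{"hand":[85,85,85,85,85],"delta_pos":[[0,0.008,0],[0,0.008,0],[0,0.006,0],[0,0.006,0],[0,0.008,0]],"turn":[0,0,0,0,0]}' 60 >/dev/null; python3 - <<'E'
from meas import *
info()
c=env.read_camera('wrist'); print(panel(c)); save(c,'wr23.png')
E
```

```text
t 31.62 tcp [0.5282 0.0091 0.0311] rack [-157.     0.4] yaw 4.25 F [-8.3 -1.7  6.6] gap 84.8 q [-0.13  0.39 -0.4   0.78 -0.    1.36]
(np.float64(-101.89265207257912), 8579)
```

View pics/wr23.png

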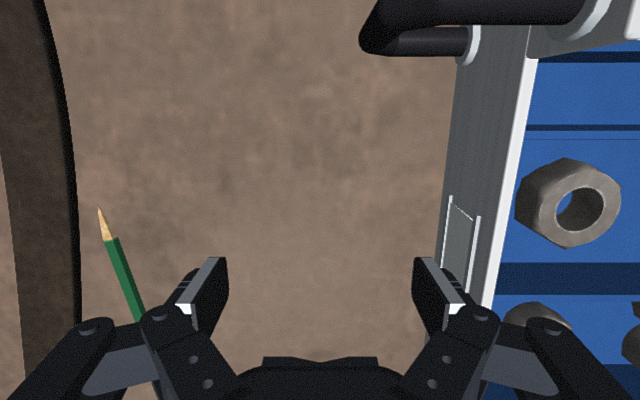

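```bash
python3 -m creep '{"hand":[85,85,85,85,85],"delta_pos":[[0,0.008,0],[0,0.008,0],[0,0.008,0],[0,0.008,0],[0,0.008,0]],"turn":[0,0,0,0,0]}' 60 ; python3 -m creep '{"hand":[85,85,85,85,85],"delta_pos":[[0,0.008,0],[0,0.008,0],[0,0.008,0],[0,0.008,0],[0,0.006,0]],"turn":[0,0,0,0,0]}' 60 >/dev/null; python3 - <<'E'
from meas import *
info()
c=env.read_camera('wrist'); print(panel(c)); save(c,'wr24.png')
E
```

```text
clock: 32.08
tcp_pos: [0.5599, 0.0116, 0.0307]
orientation: [-0.001, 0.68, 0.733, -0.001]
wrist_force: [-8.3, -2.3, 6.0]
finger_gap: 0.0851
t 32.5 tcp [0.5905 0.0139 0.0307] rack [-94.6   0.5] yaw 4.26 F [-7.8 -2.1  5.7] gap 85.0 q [-0.11  0.49 -0.24  0.85 -0.    1.38]
(np.float64(-39.40477420421773), 8666)
```

View pics/wr24.png

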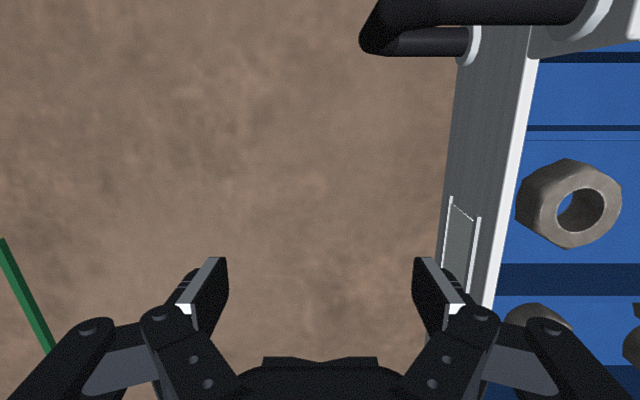

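```bash
python3 -m creep '{"hand":[85,85,85,85,85],"delta_pos":[[0,0.007,0],[0,0.006,0],[0,0.006,0],[0,0.005,0],[0,0.005,0]],"turn":[0,0,0,0,0]}' 60 ; python3 - <<'E'
from meas import *
info()
c=env.read_camera('wrist'); print(panel(c)); save(c,'wr25.png')
E
```

```text
clock: 32.97
tcp_pos: [0.6132, 0.0157, 0.0305]
orientation: [-0.001, 0.68, 0.733, -0.001]
wrist_force: [-8.0, -1.0, 4.7]
finger_gap: 0.0849
t 32.97 tcp [0.6132 0.0157 0.0305] rack [-71.7   0.6] yaw 4.26 F [-8.  -1.   4.7] gap 84.9 q [-0.1   0.53 -0.17  0.87 -0.    1.39]
(np.float64(-16.55764966853988), 8681)
```

View pics/wr25.png

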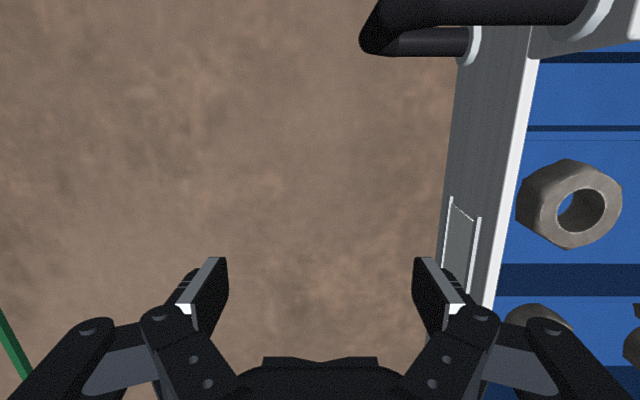

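Panel is 12 mm from home; now creep gently.

```bash
python3 -m creep '{"hand":[85,85,85,85,85],"delta_pos":[[0,0.003,0],[0,0.003,0],[0,0.002,0],[0,0.002,0],[0,0.002,0]],"turn":[0,0,0,0,0]}' 60 ; python3 - <<'E'
from meas import *
info()
c=env.read_camera('wrist'); print(panel(c))
E
```

```text
clock: 33.43
tcp_pos: [0.6151, 0.0163, 0.029]
orientation: [-0.006, 0.681, 0.733, -0.006]
wrist_force: [-35.9, -4.8, 17.6]
finger_gap: 0.0851
t 33.43 tcp [0.6151 0.0163 0.029 ] rack [-69.8   1.1] yaw 4.22 F [-35.9  -4.8  17.6] gap 85.1 q [-0.1   0.54 -0.15  0.89 -0.    1.39]
(np.float64(-13.924964366227972), 8878)
```

```bash
python3 -m creep '{"hand":[85,85,85,85,85],"delta_pos":[[0,-0.015,0],[0,-0.03,0],[0,-0.025,-0.01],[-0.03,0,-0.01],[-0.045,0,0]],"turn":[0,0,0,0,0]}' 60 >/dev/null;python3 -m creep '{"hand":[85,85,85,85,85],"delta_pos":[[-0.045,0,0],[-0.005,0,0],[0,0,0],[0,0,0],[0,0,0]],"turn":[0,0,0,0,0]}' 60 >/dev/null; python3 - <<'E'
from meas import *
info()
c=env.read_camera('wrist'); print(panel(c)); save(c,'wr26.png')
c=env.read_camera('scene'); save(c,'sc26.png',(120,260,200,360),4.5); print(panel(c))
E
```

```text
t 34.32 tcp [ 0.5758 -0.0864  0.0461] rack [-116.7  -98.4] yaw 4.33 F [ 0.9 -0.7  0.7] gap 84.6 q [-0.29  0.46 -0.25  0.87  0.    1.21]
(np.float64(-14.1928639802105), 15772)
(np.float64(-14.192649560148709), 198)
```

View pics/wr26.png

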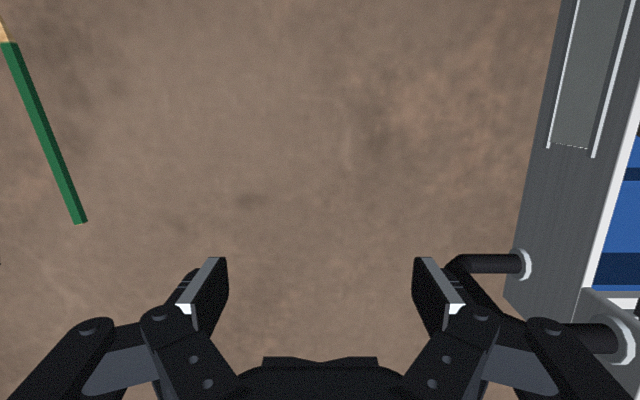

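View pics/sc26.png

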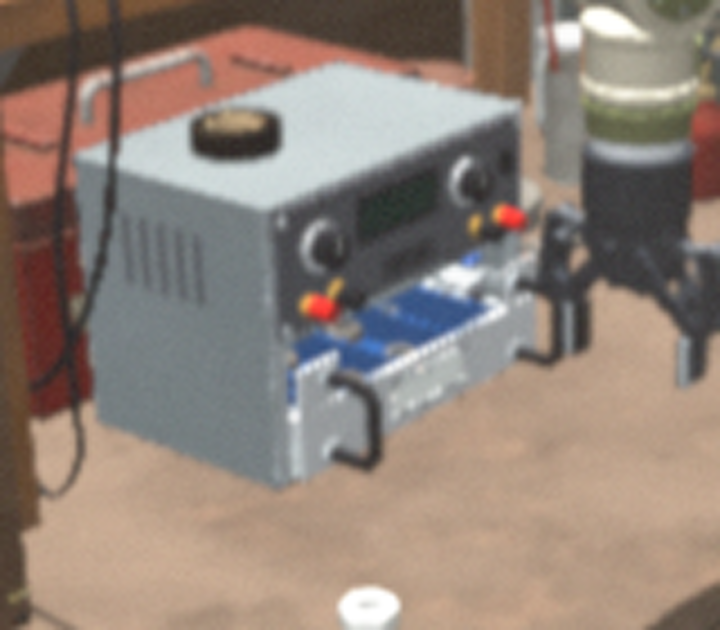

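```bash
python3 -m creep '{"hand":[85,85,85,85,85],"delta_pos":[[0,0.003,0],[0,0.003,0],[0,0.003,0],[0,0.003,0],[0,0,0]],"turn":[0,0,0,0,0]}' 60 >/dev/null; python3 - <<'E'
from meas import *
info()
c=env.read_camera('wrist'); print(panel(c))
E
```

```text
t 34.83 tcp [ 0.5836 -0.0856  0.0456] rack [-108.9  -98.2] yaw 4.33 F [-6.   0.5  3.2] gap 85.0 q [-0.28  0.47 -0.22  0.88 -0.    1.21]
(np.float64(-11.197669173620076), 15212)
```

```bash
python3 -m creep '{"hand":[85,85,85,85,85],"delta_pos":[[0,0.002,0],[0,0.002,0],[0,0.002,0],[0,0.0015,0],[0,0,0]],"turn":[0,0,0,0,0]}' 60 >/dev/null; python3 - <<'E'
from meas import *
info()
c=env.read_camera('wrist'); print(panel(c))
E
```

```text
t 35.3 tcp [ 0.589  -0.0852  0.0454] rack [-103.5  -98.2] yaw 4.31 F [-6.5  0.3  3.5] gap 84.8 q [-0.28  0.48 -0.21  0.89 -0.    1.22]
(np.float64(-5.7332588601238905), 15324)
```

```bash
python3 -m creep '{"hand":[85,85,85,85,85],"delta_pos":[[0,0.001,0],[0,0.001,0],[0,0.001,0],[0,0.001,0],[0,0,0]],"turn":[0,0,0,0,0]}' 60 >/dev/null; python3 - <<'E'
from meas import *
info()
c=env.read_camera('wrist'); print(panel(c))
E
```

```text
t 35.77 tcp [ 0.592  -0.085   0.0454] rack [-100.4  -98.3] yaw 4.31 F [-7.   0.8  4.7] gap 85.2 q [-0.28  0.49 -0.2   0.89 -0.    1.22]
(np.float64(-2.692458435694563), 15272)
```

```bash
python3 -m creep '{"hand":[85,85,85,85,85],"delta_pos":[[0,0.001,0],[0,0.001,0],[0,0.001,0],[0,0.0005,0],[0,0,0]],"turn":[0,0,0,0,0]}' 60 >/dev/null; python3 - <<'E'
from meas import *
info()
c=env.read_camera('wrist'); print(panel(c))
E
```

```text
t 36.23 tcp [ 0.5945 -0.0848  0.0454] rack [-97.9 -98.3] yaw 4.3 F [-7.8  0.9  5.5] gap 85.3 q [-0.27  0.49 -0.19  0.89 -0.    1.22]
(np.float64(-0.23864563587574794), 15324)
```

```bash
python3 -m creep '{"hand":[85,85,85,85,85],"delta_pos":[[0,0.001,0],[0,0.001,0],[0,0.001,0],[0,0.001,0],[0,0,0]],"turn":[0,0,0,0,0]}' 60 >/dev/null; python3 - <<'E'
from meas import *
info()
c=env.read_camera('wrist'); print(panel(c)); save(c,'wr27.png')
c=env.read_camera('scene'); save(c,'sc27.png',(120,260,200,360),4.5); print(panel(c))
E
```

```text
t 36.7 tcp [ 0.5945 -0.0847  0.0454] rack [-97.9 -98.1] yaw 4.26 F [-17.9  -1.2   9.6] gap 85.3 q [-0.27  0.5  -0.18  0.9  -0.    1.22]
(np.float64(-0.22914991830666373), 15338)
(np.float64(0.5084419387179286), 222)
```

View pics/sc27.png

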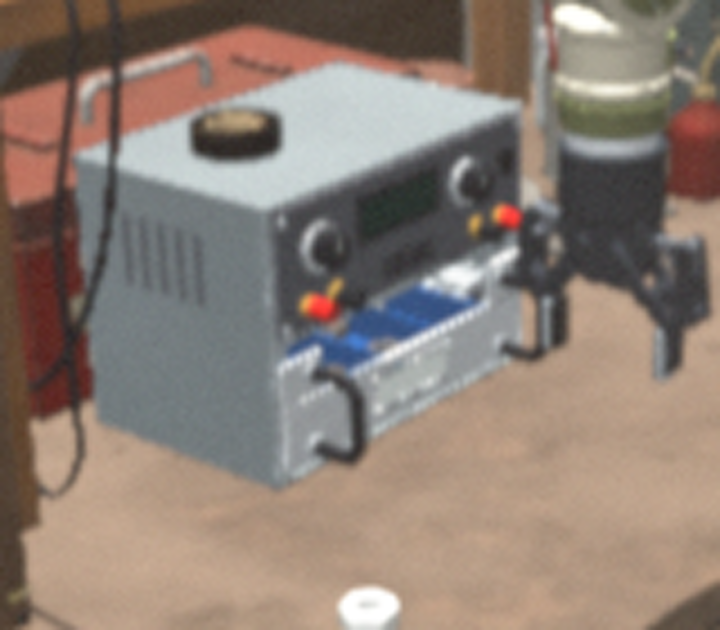

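View pics/wr27.png

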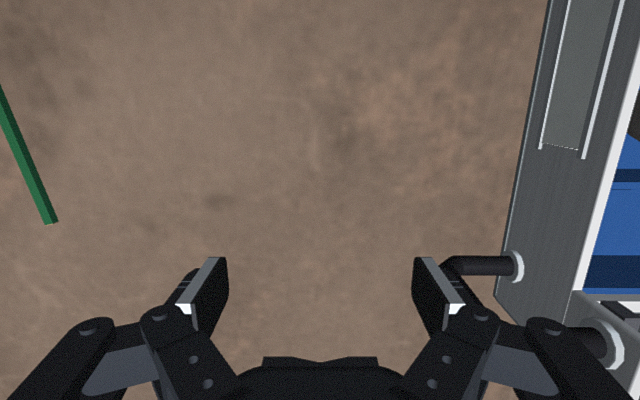

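```bash
python3 -m creep '{"hand":[85,85,85,85,85],"delta_pos":[[0,-0.01,0],[0,-0.03,0],[0,-0.04,-0.01],[0,-0.04,-0.03],[0,-0.02,-0.04]],"turn":[0,0,0,0,0]}' 60 >/dev/null; python3 - <<'E'
from meas import *
info()
c=env.read_camera('scene'); X=cloud(c); np.savez('s28.npz',**c); save(c,'sc28.png',(140,250,240,340),6)
for lo,hi in ((0,20),(25,60),(75,95)):
  for y0,y1 in ((-136,-125),(-120,-60),(-60,0),(0,60),(60,120),(122,128),(128,133),(133,140)):
    m=(X[...,2]>lo)&(X[...,2]<hi)&(X[...,1]>y0)&(X[...,1]<y1)&(X[...,0]>-12)&(X[...,0]<30)
    if m.sum()>3: print((lo,hi),(y0,y1),m.sum(),np.percentile(X[...,0][m],[5,25,50]).round(1))
m=(X[...,2]>145)&(X[...,2]<195)&(abs(X[...,1])<55)&(abs(X[...,0])<10); print('supply front',np.median(X[...,0][m]),m.sum())
c=env.read_camera('top'); save(c,'top28.png',(115,195,240,380),5.5); X=cloud(c)
c=env.read_camera('wrist'); save(c,'wr28.png'); print(panel(c))
E
```

```text
t 37.22 tcp [ 0.4829 -0.0921  0.1075] rack [-209.8  -97.2] yaw 4.29 F [-0.2  0.2  1.1] gap 85.2 q [-0.35  0.25 -0.39  0.94 -0.    1.14]
(0, 20) (-136, -125) 4 [-3.2  1.9  5.1]
(0, 20) (-120, -60) 52 [-7.2  1.5  4.9]
(0, 20) (-60, 0) 59 [-7.9  0.9  4.9]
(0, 20) (0, 60) 46 [-8.9 -4.1  3.9]
(0, 20) (60, 120) 54 [-10.2   0.5   4.4]
(0, 20) (122, 128) 17 [-2.8  5.   9.2]
(0, 20) (128, 133) 16 [ 4.   8.1 13.7]
(0, 20) (133, 140) 10 [-9.  -1.6 12.5]
(25, 60) (-136, -125) 9 [-0.5  0.7  2.7]
(25, 60) (-120, -60) 115 [-5.5 -1.1  0.3]
(25, 60) (-60, 0) 121 [-3.  -1.2  0.2]
(25, 60) (0, 60) 120 [-2.7 -1.2  0.1]
(25, 60) (60, 120) 146 [-5.  -1.2  0.4]
(25, 60) (122, 128) 35 [-0.7  1.4  5.2]
(25, 60) (128, 133) 60 [ 4.4  9.8 17. ]
(75, 95) (-136, -125) 12 [ 0.7 12.6 20.9]
(75, 95) (-120, -60) 33 [-9.3 -2.8  0. ]
(75, 95) (60, 120) 52 [-10.6  -3.2  -0.1]
(75, 95) (122, 128) 25 [-3.1  1.4  4.4]
(75, 95) (128, 133) 32 [ 5.9 12.9 18.2]
supply front -0.1154889081464167 396
(np.float64(-0.13102508907095922), 2389)
```

View pics/sc28.png

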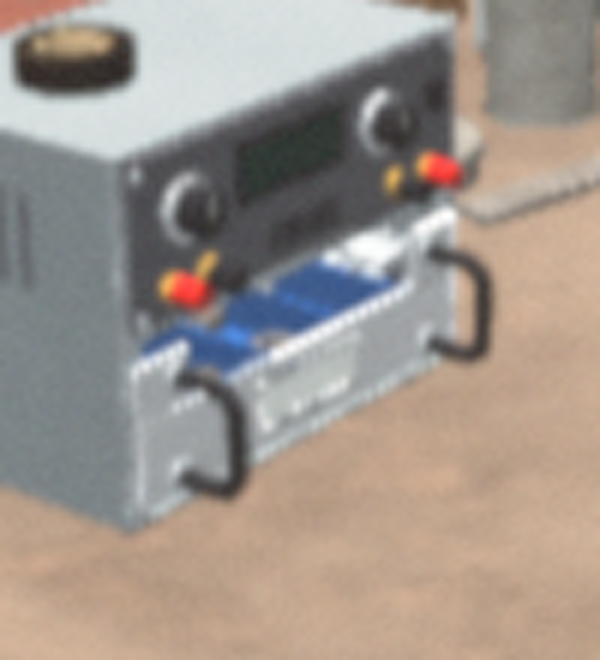

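View pics/wr28.png

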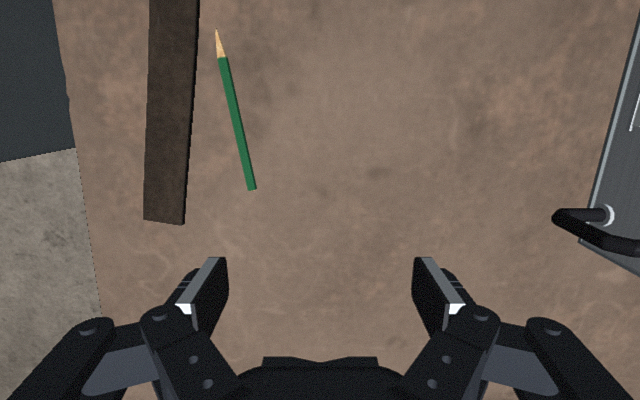

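```bash
python3 - <<'E'
from meas import *
a=dict(np.load('top0.npz')); c=env.read_camera('top'); save(c,'top29.png')
for t in ('pencil_center','jar_center','spectacles_center','tab'):
    for r in env.pinpoint('top',t)[:1]: print(t,r['score'],world(c,*r['location']))
d=np.abs(a['pixels'].astype(int)-c['pixels']).max(2); d=cv2.blur(d.astype(np.float32),(3,3)); cv2.imwrite('pics/diff.png',np.clip(d*4,0,255).astype(np.uint8))
info()
E
```

```text
jar_center 0.91 [ 0.6047 -0.3423  0.0989]
t 37.62 tcp [ 0.4887 -0.0935  0.1089] rack [-204.1  -99. ] yaw 4.31 F [-0.   0.3  0.6] gap 85.1 q [-0.35  0.25 -0.38  0.94 -0.    1.15]
```

View pics/diff.png

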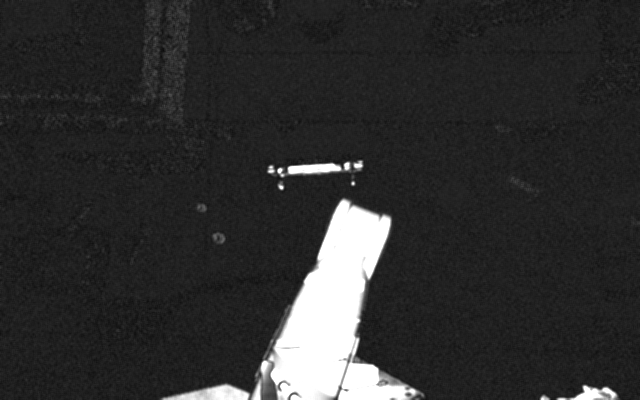

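View pics/top29.png

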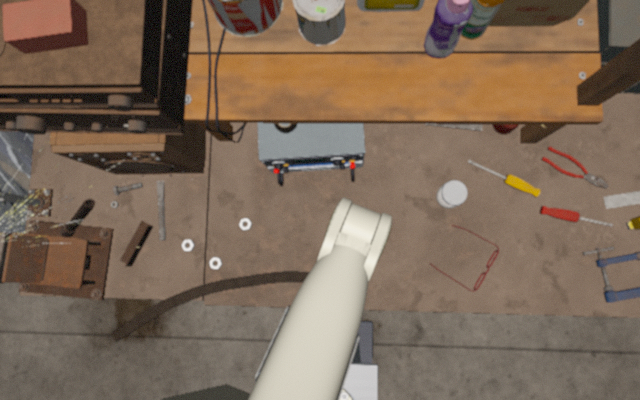

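```bash
python3 - <<'E'
from meas import *
a=dict(np.load('scene0.npz')); c=env.read_camera('scene'); c2=env.read_camera('wrist')
def g(c):
    P=c['pixels'].astype(int); m=(P[...,1]-P[...,0]>25)&(P[...,1]-P[...,2]>10); X=cloud(c); m&=(X[...,2]<20)&(X[...,2]>-5)&(X[...,0]<-150)&(abs(X[...,1])<150); q=X[m]; return m.sum(),np.nanmean(q,0)
print(g(a),g(c),g(c2))
info(); env.hand_in(); print('handed in')
E
```

```text
(np.int64(31), array([-267.2485,  -39.4543,    5.72  ])) (np.int64(32), array([-267.2209,  -40.0883,    5.8321])) (np.int64(1282), array([-265.4386,  -39.4737,    6.2859]))
t 37.72 tcp [ 0.4885 -0.0935  0.1088] rack [-204.3  -98.9] yaw 4.3 F [-0.  -0.4  0. ] gap 85.0 q [-0.35  0.25 -0.38  0.94 -0.    1.15]
the job is handed in; nothing more can be done
handed in
```

I pulled the tray out to its lock and put each nut flat in its own compartment. I then pressed the blue tab, slid the tray slowly home, and handed the job in at 37.7 s with the arm clear of everything.

**Lock:** the tray came up against a firm stop at about 22 N, roughly 131 mm out, and the tab had risen to about 103 mm.

**Nuts:** the wrist pictures show the large steel nut flat in the large compartment and the middle-sized one flat in the middle compartment. Both were still partly visible in place during the slide home. I did not get a full view of them once the tray was shut.

**Release:** I held the tab down to about 82 mm while pushing the tray in. It then sat at 90 mm, which is unlocked.

**Home:** the last few millimetres were pushed in steps of about 1 mm. The push force then rose from 8 to 18 N with no further movement, and the panel face now lies level with the supply's front. I expected it to stand about 4 mm proud of the rack, so my rack reference may be a few millimetres off. The firm stop is what tells me the tray is home.

**Bystanders:** the before-and-after top pictures differ only at the tray, the nuts' old places and the arm. The pencil's measured position changed by under 1 mm.

**What went wrong on the way:**
- The commands allowed no tilt, so my first tries at dragging the handle from above slipped. In them the finger linkage pressed on a supply terminal with about 32 N.
- Pushing on the middle of the panel stopped about 14 mm short at about 40 N of total wrist force. The linkage was probably touching the supply's front. I backed off and finished by pushing on the right handle.
- Those readings were taken between moves, so I can't rule out a brief peak above the 40 N limit.

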